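Clear the used-up tins out of the spice cupboard

ROBOT

A 7-joint arm with a two-finger parallel gripper is mounted at the origin on the work surface. World frame = base frame: x ahead of the robot, y to its left, z up, the work surface at z = 0. Lengths are in mm, angles in rad, forces in N, time in s.
With the tool pointing down it reaches from about 400 to 875 mm from the base axis. Payload 4.4 kg.
Tool frame: the origin (TCP) lies on the centre line of the jaws, within the pads' length; the fingertips stand 14 mm ahead of it and the grasp point (between the pads) lies 5 mm behind it; z points along the fingers, x is the direction in which the jaws open and shut, and the axes are right-handed (so a half turn about z gives the same grasp; the last joint's range is limited). The gripper opens to 85 mm and grips with 20 to 120 N. Pads are 22 mm wide; open, the fingers measure 114 mm over their backs; the gripper's body (76 mm by 85 mm) begins 54 mm behind the grasp point. The pads swing forward as they close: fully open they stand 13 mm farther back than shut.
Start: joints at [-1.29, 0.628, 0.038, 1.517, -0.027, 0.996, -0.02], TCP at [220.906, 611.325, 245.313] pointing down, gripper open.
Joint ranges: [-3.06, 3.06], [-0.37, 2.12], [-1.25, 1.32], [0.18, 2.47], [-1.1, 4.24], [0.23, 1.98], [-2.94, 2.94]. Speed limits (rad/s): [2.57, 2.57, 3.14, 3.14, 3.14, 3.14, 3.14].

INTERFACE

Orientations are given as [roll, pitch, yaw] about the fixed x, y, z axes, in that order (R = Rz(yaw) Ry(pitch) Rx(roll)).
In Python, from cell import ctrl gives the robot as it stands.
- The arm moves only by the tool send_rows, never from a script. Its argument "commands" is a list of rows, each a list of 5 numbers: the finger opening in mm, from 0 to 85.4, then the shift along the tool's x, y, z in mm, then the turn about the tool's z in degrees. In form: [[grip, x, y, z, roll], ...]. A call has 1 to 5 rows; each row is the pose to reach, as a shift and turn from the pose measured when the call began, along the tool's axes at that moment; what a row does not reach only later rows make up. A row lasts 1/10 s, in which the tool goes at most 50 mm and 8.59 degrees, less where a joint would pass 70% of its speed; a pose out of reach is approached as far as the arm can. A call with a gripper value outside its range is refused whole. The fingers move at their own pace and stop on an object; the grip force is fixed at half the most. Time passes only in rows, so rows that repeat a pose let the fingers close. It gives the time, the measured TCP pose, the force and the opening at its end, in the units of the state.
- ctrl.read_state(): the state, without advancing time (a new reading comes with each control period).
- ctrl.get_image(name): name is "scene" or "top" or "wrist"; returns the picture (420x560x3 uint8, red, green, blue); there is no depth.
- ctrl.camera_params(name): a dict with "fx", "fy", "cx", "cy" (pixels), "cam_to_world" (4x4, takes a point from camera to world coordinates). Camera axes: x right, y down, z forward; pixel columns grow to the right and rows downward; lengths in mm; the calibration is good to about 2 mm. A picture is of the moment at which its call begins: read the wrist's pose just before it. camera_params takes no time and is no camera call; for the wrist camera it gives the pose at the moment of the call.
- ctrl.finish_job(): hands the job in, once; it reports no verdict.
The state is a dict: "clock": time; "qpos": joint angles; "qd": joint speeds; "tau": joint torques, N m; "eef_pos": TCP position; "tool_rot": TCP orientation; "force": force on the tool from outside, world axes, zero at the start; "torque": the same for the moment, N m; "width": finger opening in mm.
Only numpy, scipy, OpenCV 4.12 (cv2) and the standard library are available. Lean on these libraries where they do the work, as an engineer would, in place of code of your own. Each camera call takes 0.05 s, during which the arm holds its last target.

TASK

Clear the used-up tins out of the spice cupboard: slide its top door fully open, lift the lid off the steel tub by its knob and lay it knob up on the cork mat, then drop every open red tin into the tub, leaving the amber jars standing in the cupboard. Afterwards put the lid back so that it is properly seated on the tub and slide the cupboard door fully shut. Do not shift the funnel, scoop, ramekin or mug.

Things in the scene. Friction and masses are not known exactly. Their poses are not given: they have to be found in the camera images.
- cupboard: Low varnished wooden cupboard, fixed, 440 (x) x 410 (y) x 101 mm; x points away from the robot. Origin at counter level under the middle of its front compartment: inside x -100..100, y -195..195, floor z 10; front/back walls up to z 85/80, side walls with rails 101. Behind it (x 110..330) a fixed top at z 80, over which the door slides.
- door (a joint): Flat sliding door on top of the front compartment (220 x 390 mm, underside 85 mm and top 95 mm above the counter). 0 = fully shut, 0.22 m = fully open; it slides along the cupboard's +x to open, stays where it is left, and needs about 2 N.
- door_grip (a point): Middle of the door's black grip bar, 24 mm above the door's top (119 mm above the counter). The bar is 16 mm thick along the sliding direction (cupboard x), 70 mm long along cupboard y, and stands from 95 to 131 mm above the counter. It can be pinched from above across its 16 mm.
- tub: Round open steel tub, 212 mm outside diameter, 200 mm inside, 160 mm high, inner floor at 5 mm; fixed. Origin at the centre of its underside.
- lid: Loose steel lid, 250 g: tapered plug below (172 mm across at the bottom, 190 at its top, z 0..12), disc 224 mm across (z 12..18), black knob on top (stem 20 mm across z 18..30, knob 30 mm across z 30..55). Origin: centre of the plug's underside, z up through the knob. Seated on the tub, its origin lies 148 mm above the tub's origin.
- mat: Cork mat 210 x 210 mm, 6 mm thick, fixed on the counter; origin at the centre of its underside.
- tin1: Used-up spice tin: open-topped red box, outside 62 (its x) x 42 (its y) x 60 (its z) mm, walls 3 mm, 80 g; origin at the centre of its underside, z up. At the start it stands in the front compartment of the cupboard. 2 to 4 of the four tins are present (None from the start: absent).
- tin2: Used-up spice tin: open-topped red box, outside 62 (its x) x 42 (its y) x 60 (its z) mm, walls 3 mm, 80 g; origin at the centre of its underside, z up. At the start it stands in the front compartment of the cupboard. 2 to 4 of the four tins are present (None from the start: absent).
- tin3: Used-up spice tin: open-topped red box, outside 62 (its x) x 42 (its y) x 60 (its z) mm, walls 3 mm, 80 g; origin at the centre of its underside, z up. At the start it stands in the front compartment of the cupboard. 2 to 4 of the four tins are present (None from the start: absent).
- tin4: Used-up spice tin: open-topped red box, outside 62 (its x) x 42 (its y) x 60 (its z) mm, walls 3 mm, 80 g; origin at the centre of its underside, z up. At the start it stands in the front compartment of the cupboard. 2 to 4 of the four tins are present (None from the start: absent).
- jar1: Full spice jar, amber glass with a white screw lid, 60 mm across, 45 mm high, 200 g; origin at the centre of its underside. Stands in the front compartment of the cupboard and stays there.
- jar2: Full spice jar, amber glass with a white screw lid, 60 mm across, 45 mm high, 200 g; origin at the centre of its underside. Stands in the front compartment of the cupboard and stays there.
- funnel: Steel funnel standing mouth down, 110 mm across, 110 mm high; origin at the centre of its underside. Bystander, to be left alone.
- scoop: Yellow plastic scoop, about 165 mm long, 30 mm high; origin on its underside near the root of the handle. Bystander, to be left alone.
- ramekin: White ceramic ramekin, 84 mm across, 45 mm high; origin at the centre of its underside. Bystander, to be left alone.
- mug: Blue ceramic mug, 80 mm across, 90 mm high; origin at the centre of its underside. Bystander, to be left alone.

How it is judged:
By the outcome, as a careful person would: the job done as asked, in the order asked, and still so for the second after the job is handed in, with the robot touching nothing.
Of tin1, tin2, tin3, tin4 only 2 to 4 are there at a start; the rules pass over those that are not, and their reading is None.
At some moment in a run one of tin1, tin2, tin3, tin4 may be knocked a few centimetres aside while the robot is not near it.
Once in a run the grip may slacken for a moment while it holds something.
It also fails if it takes over 210 s, if anything falls off the work surface, if the arm or the gripper's body presses on something with over 40 N, if the wrist force passes 120 N, or if a joint passes its speed limit or range.

## Working session

There is one attempt and no reset: what is moved stays moved. The work goes in short steps, Python scripts to look and compute and a tool call to move; the robot and the scene stay as the last step left them, time stands still between calls to the robot, and variables do not carry over. Pictures are saved under pics/ and viewed, and the job is handed in when it is done.

Besides the shell and the picture viewer there is one more tool, called as name(argument=value, ...) on one line, values as JSON. send_rows: Moves the arm, as the interface text tells. Its arguments: {"type":"object","properties":{"commands":{"type":"array"}},"required":["commands"]}

```bash
ls; mkdir -p pics
cat > h.py <<'E'
import numpy as np, cv2
from cell import ctrl
def snap(n,f):
    s=ctrl.read_state(); p=ctrl.camera_params(n); im=ctrl.get_image(n)
    cv2.imwrite(f'pics/{f}.png',im[:,:,::-1]); np.savez(f'pics/{f}.npz',T=np.array(p['cam_to_world']),K=np.array([p['fx'],p['fy'],p['cx'],p['cy']]),im=im)
    return im,p
def ray(p,u,v):
    T=np.array(p['cam_to_world']); d=T[:3,:3]@np.array([(u-p['cx'])/p['fx'],(v-p['cy'])/p['fy'],1.]); return T[:3,3],d/np.linalg.norm(d)
def onz(p,u,v,z):
    o,d=ray(p,u,v); return o+d*(z-o[2])/d[2]
def load(f):
    z=np.load(f'pics/{f}.npz'); K=z['K']; return z['im'],dict(fx=K[0],fy=K[1],cx=K[2],cy=K[3],cam_to_world=z['T'])
def proj(p,X):
    T=np.array(p['cam_to_world']); c=T[:3,:3].T@(np.array(X,float)-T[:3,3]); return np.array([p['fx']*c[0]/c[2]+p['cx'],p['fy']*c[1]/c[2]+p['cy']])
def tri(rs):
    A=np.zeros((3,3));b=np.zeros(3)
    for o,d in rs:
        M=np.eye(3)-np.outer(d,d);A+=M;b+=M@o
    x=np.linalg.solve(A,b); return x,[float(np.linalg.norm((np.eye(3)-np.outer(d,d))@(x-o))) for o,d in rs]
def st():
    s=ctrl.read_state(); print('t',s['clock'],'pos',np.round(s['eef_pos'],1),'rot',np.round(s['tool_rot'],3),'F',np.round(s['force'],1),'w',np.round(s['width'],1),'q',np.round(s['qpos'],2)); return s
E
python3 - <<'E'
from h import *
st()
for n in ('scene','top','wrist'):
    im,p=snap(n,n+'0'); print(n,np.round(p['cam_to_world'],3).tolist(),p['fx'],p['cx'],p['cy'])
E
```

```text
pics
t 0.0 pos [220.7 610.7 244.3] rot [3.142e+00 2.000e-03 1.224e+00] F [ 0.7  0.  -0.1] w 85.5 q [-1.29  0.63  0.04  1.52 -0.03  1.   -0.02]
scene [[-0.458, 0.578, -0.675, 1185.085], [0.889, 0.288, -0.357, 421.495], [-0.012, -0.764, -0.646, 803.779], [0.0, 0.0, 0.0, 1.0]] 383.07088900381257 274.94378545409177 211.95392786264136
top [[-0.018, -0.998, 0.059, 402.172], [-1.0, 0.019, 0.02, 46.439], [-0.021, -0.058, -0.998, 1317.223], [0.0, 0.0, 0.0, 1.0]] 480.6534063501862 275.465013217399 212.14901006316038
wrist [[0.339, 0.892, 0.298, 143.902], [0.941, -0.321, -0.11, 640.796], [-0.002, 0.318, -0.948, 372.326], [0.0, 0.0, 0.0, 1.0]] 290.1553488388144 281.2409358236568 210.3427744597482
```

View pics/scene0.png

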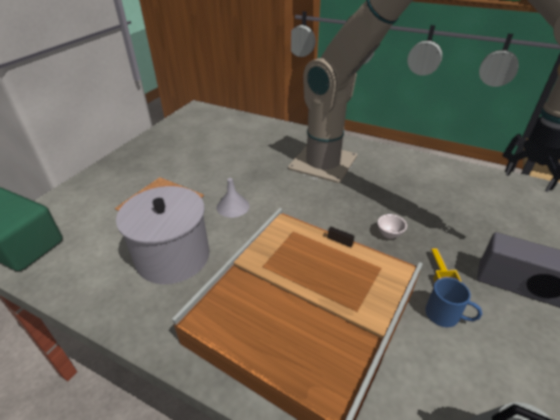

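View pics/top0.png

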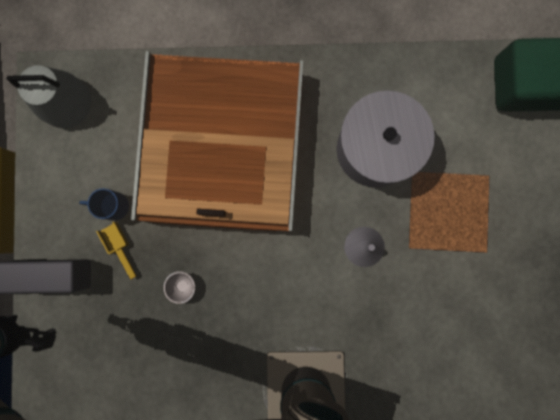

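View pics/wrist0.png

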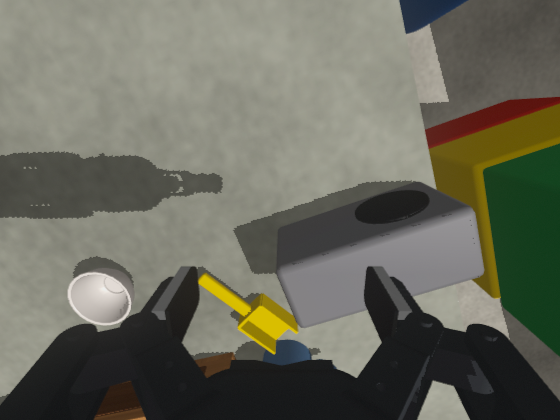

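```bash
cat > a.py <<'E'
from h import *
T,pt=load('top0'); S,ps=load('scene0')
def black(im,box,th=45):
    x0,y0,x1,y1=box; m=(im[y0:y1,x0:x1].max(2)<th).astype(np.uint8)
    n,l,s,c=cv2.connectedComponentsWithStats(m)
    for i in range(1,n):
        if s[i,4]>20: print(box,s[i]+[x0,y0,0,0,0],np.round(c[i]+[x0,y0],1),[np.round(v,1).tolist() for v in cv2.minAreaRect(np.argwhere(l==i)[:,::-1].astype(np.float32)+[x0,y0])[:2]] if 0 else cv2.minAreaRect((np.argwhere(l==i)[:,::-1]+[x0,y0]).astype(np.float32)))
black(T,(190,200,235,225)); black(T,(375,120,405,145)); black(S,(320,220,365,250)); black(S,(145,190,175,220))
E
python3 a.py
python3 - <<'E'
from h import *
import cv2
for n,b in (('top0',(120,40,310,240)),('top0',(330,80,500,260)),('scene0',(110,170,420,420))):
    im,_=load(n); c=im[b[1]:b[3],b[0]:b[2],::-1]; k=min(800/c.shape[1],600/c.shape[0]); cv2.imwrite(f'pics/c_{n}_{b[0]}.png',cv2.resize(c,None,fx=k,fy=k,interpolation=cv2.INTER_CUBIC)); print(k)
E
```

```text
(190, 200, 235, 225) [198 210  28   6 114] [212.1 212.7] ((211.48619079589844, 212.762451171875), (27.120357513427734, 4.520059585571289), 3.012787342071533)
(375, 120, 405, 145) [384 128  13  13 127] [389.8 134.2] ((389.75006103515625, 134.25003051757812), (11.31370735168457, 12.020814895629883), 45.0)
(320, 220, 365, 250) [329 229  24  16 214] [340.6 236.5] ((340.3276062011719, 236.4310302734375), (23.95469856262207, 9.099071502685547), 21.801406860351562)
(145, 190, 175, 220) [155 200   8  12  83] [158.6 205.4] ((158.5, 205.5), (11.0, 7.0), 90.0)
3.0
3.3333333333333335
2.4
```

View pics/c_top0_120.png

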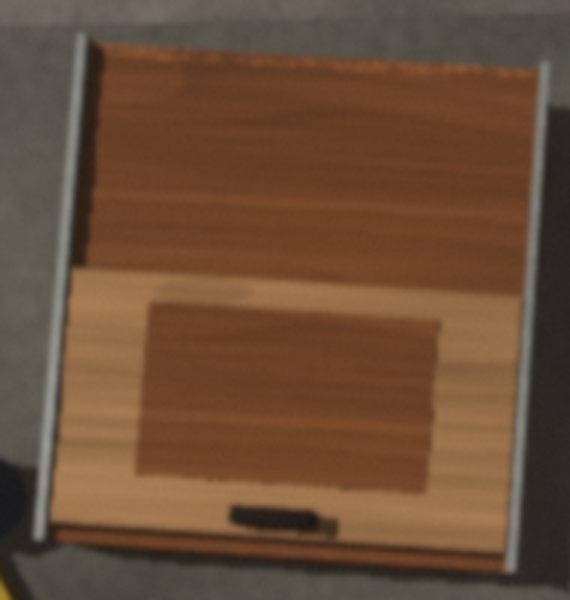

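View pics/c_scene0_110.png

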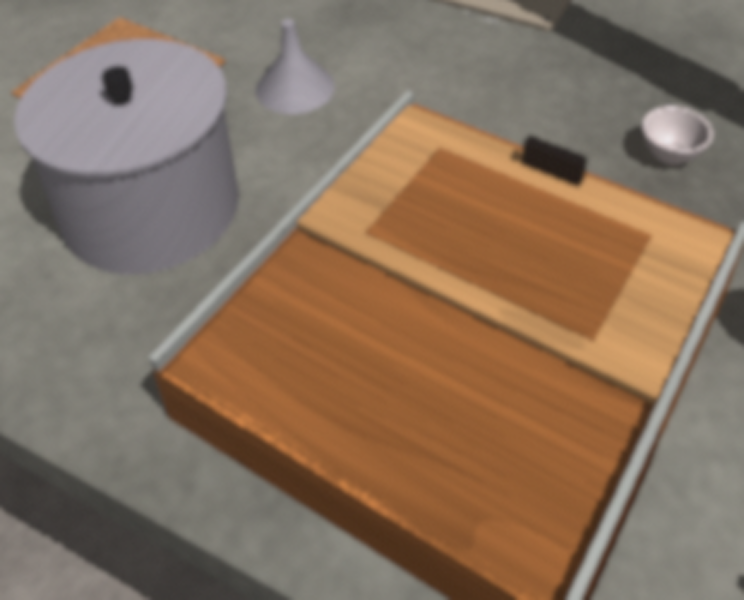

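View pics/c_top0_330.png

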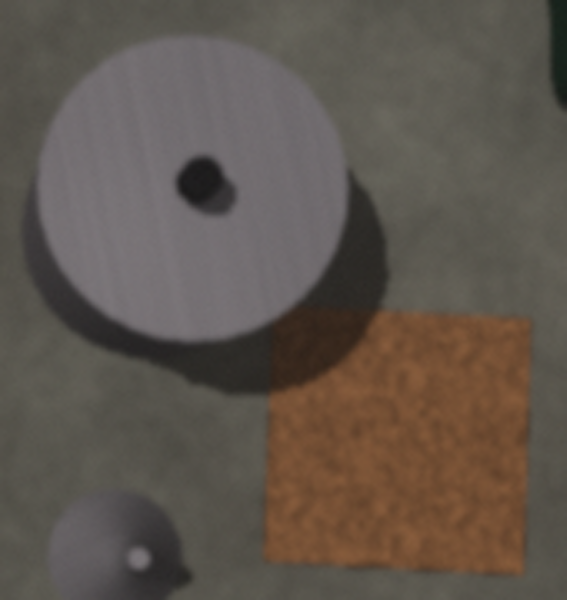

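Run:
```python
from h import *
T,pt=load('top0'); S,ps=load('scene0')
c=lambda x,y:(120+x/3,40+y/3)
P=[onz(pt,*c(*q),101) for q in ((82,35),(40,540),(545,62),(510,572))]
print('rails',[np.round(p,1).tolist() for p in P])
print('yaw',[np.degrees(np.arctan2(*(a-b)[[1,0]])) for a,b in ((P[0],P[1]),(P[2],P[3]))], 'mid', sum(P)/4, np.linalg.norm(P[0]-P[1]),np.linalg.norm(P[0]-P[2]),np.linalg.norm(P[1]-P[3]))
print('grip top-view z131',onz(pt,211.5,212.5,131),'tri',tri([ray(pt,210.5,212.7),ray(ps,340.5,236.4)]))
print('knob',tri([ray(pt,389.8,134.2),ray(ps,158.6,205.4)]))
d=lambda x,y:(330+x/3.3333,80+y/3.3333)
M=[onz(pt,*d(*q),6) for q in ((532,318),(265,562),(524,574))]; print('mat',np.round(M,1),'ctr',(M[0]+M[1])/2, np.linalg.norm(M[1]-M[2]))
# lid disc contour top
print('lid disc', [np.round(onz(pt,*d(*q),166),1) for q in((38,180),(348,180),(192,36),(192,342))])
print('funnel tip',onz(pt,*d(138,558),110),'base',onz(pt,*d(115,555),10))
```

```text
rails [[898.0, 396.3, 101.0], [460.6, 433.3, 101.0], [863.6, -4.1, 101.0], [425.9, 34.8, 101.0]]
yaw [np.float64(-4.842418954767069), np.float64(-5.074398507920043)] mid [662.01944811 215.07548287 101.        ] 438.9976529053574 401.7873788684706 400.00908563866443
grip top-view z131 [473.99822261 228.71365294 131.        ] tri (array([474.24220668, 235.26693534, 112.33613524]), [1.2227554783137222, 1.2227554783138026])
knob (array([ 647.39545621, -203.97078625,  183.43136801]), [2.14688657481356, 2.1468865748135357])
mat [[ 567.8 -511.7    6. ]
 [ 373.3 -288.2    6. ]
 [ 359.9 -496.1    6. ]] ctr [ 470.55702578 -399.96412601    6.        ] 208.31062610108367
lid disc [array([655.7, -93.3, 166. ]), array([ 650.6, -316.4,  166. ]), array([ 759. , -207.8,  166. ]), array([ 535.4, -200.6,  166. ])]
funnel tip [ 380.2364951 -167.274434   110.       ] base [ 381.17896109 -166.47476589   10.        ]
```

```bash
cat >> h.py <<'E'
from scipy.spatial.transform import Rotation as Ro
def goal(pos,yawdeg=None):
    s=ctrl.read_state(); R=Ro.from_euler('xyz',s['tool_rot']).as_matrix()
    d=R.T@(np.array(pos,float)-s['eef_pos']); y=np.degrees(np.arctan2(R[1,0],R[0,0]))
    t=0 if yawdeg is None else (y-yawdeg+180)%360-180
    print('shift',np.round(d,1),'turn',round(t,1),'yaw now',round(y,2))
E
python3 -c "
from h import *
goal((475,232,245),-5)"
```

```text
shift [-269.9  367.9   -0. ] turn 75.1 yaw now 70.13
```

send_rows(commands=[[85,-270,368,0,75],[85,-270,368,0,75],[85,-270,368,0,75],[85,-270,368,0,75],[85,-270,368,0,75]])

```text
clock: 0.65
eef_pos: [360.8, 401.8, 245.1]
tool_rot: [3.141, 0.0, 0.468]
force: [0.3, 0.5, -0.6]
width: 84.8
```

```bash
python3 -c "
from h import *
st()
goal((475,232,245),-5)"
```

```text
t 0.65 pos [360.8 401.8 245.1] rot [3.141 0.    0.468] F [ 0.3  0.5 -0.6] w 84.8 q [-1.06  0.48  0.25  1.83 -0.15  0.85 -0.27]
shift [ 25.4 203.    0.3] turn 31.8 yaw now 26.82
```

send_rows(commands=[[85,25,203,0,32],[85,25,203,0,32],[85,25,203,0,32],[85,25,203,0,32],[85,25,203,0,32]])

```text
clock: 1.15
eef_pos: [478.3, 224.8, 245.7]
tool_rot: [3.137, -0.004, -0.103]
force: [-0.3, 0.1, -0.6]
width: 85.1
```

```bash
python3 -c "
from h import *
st()
im,p=snap('wrist','w1')
goal((475,232,245),-5)
m=(im.max(2)<45).astype(np.uint8)
print(proj(p,(475,232,131)),proj(p,(475,232,95)))"
```

```text
t 1.15 pos [478.3 224.8 245.7] rot [ 3.137 -0.004 -0.103] F [-0.3  0.1 -0.6] w 85.1 q [-0.78  0.48  0.42  1.86 -0.25  0.85 -0.34]
shift [-2.6 -4.7  0.5] turn -0.6 yaw now -5.63
[276.39413686 204.93246514] [276.85066722 193.88670797]
```

View pics/w1.png

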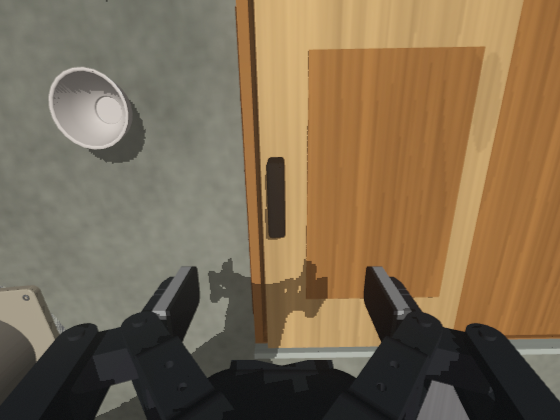

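```bash
python3 -c "
from h import *
im,p=load('w1')
m=(im.max(2)<60).astype(np.uint8)
m[:140]=0;m[250:]=0;m[:,:255]=0;m[:,300:]=0
x,y,w,h=cv2.boundingRect(m);print(x,y,w,h)
for z in(131,119): print(onz(p,x+w/2,y+h/2,z),onz(p,x+w/2,y,z),onz(p,x+w/2,y+h,z))
T,pt=load('top0'); S,ps=load('scene0')
print(tri([ray(p,x+w/2,y+h/2),ray(pt,210.5,212.7),ray(ps,340.5,236.4)]))
X=onz(p,x+w/2,y+h/2,129); goal((X[0],X[1],122),-5)
"
```

```text
267 157 18 81
[475.38772765 238.77521924 131.        ] [479.16139667 273.55431106 131.        ] [471.24301677 200.57651147 131.        ]
[474.84381803 235.30732359 119.        ] [478.80443356 271.80936189 119.        ] [470.49377934 195.21626253 119.        ]
(array([474.47674962, 234.73267982, 113.07502442]), [1.0986406266411581, 0.7434808375311152, 1.8017129966604102])
shift [ -3.1 -11.2 123.4] turn -0.6 yaw now -5.63
```

send_rows(commands=[[60,-3,-10,50,-0.6],[60,-3,-10,80,-0.6],[60,-3,-10,110,-0.6],[60,-3,-10,128,-0.6],[60,-3,-10,128,-0.6]])

```text
clock: 1.7
eef_pos: [472.7, 237.6, 115.0]
tool_rot: [3.136, 0.003, -0.085]
force: [-0.7, -0.1, 0.3]
width: 60.1
```

send_rows(commands=[[0,0,0,0,0],[0,0,0,0,0],[0,0,0,0,0],[0,0,0,0,0],[0,0,0,0,0]])

```text
clock: 2.2
eef_pos: [473.6, 238.4, 116.2]
tool_rot: [3.138, 0.001, -0.085]
force: [-0.1, 2.1, 7.7]
width: 15.1
```

```bash
python3 -c "
from h import *
s=st(); ux=np.array([np.cos(np.radians(5)),-np.sin(np.radians(5)),0]); goal(np.array(s['eef_pos'])+ux*100,-5)"
```

```text
t 2.2 pos [473.6 238.4 116.2] rot [ 3.138e+00  1.000e-03 -8.500e-02] F [-0.1  2.1  7.7] w 15.1 q [-0.72  0.67  0.31  1.97 -0.36  0.56 -0.25]
shift [100.    0.2  -0.1] turn 0.1 yaw now -4.88
```

send_rows(commands=[[0,15,0,0,0],[0,35,0,0,0],[0,60,0,0,0],[0,80,0,0,0],[0,100,0,0,0]])

```text
clock: 2.7
eef_pos: [573.1, 229.8, 116.3]
tool_rot: [3.138, 0.003, -0.085]
force: [-1.9, 1.3, 0.8]
width: 14.9
```

send_rows(commands=[[0,20,0,-0.5,0],[0,45,0,-0.5,0],[0,70,0,-0.5,0],[0,90,0,-0.5,0],[0,105,0,-0.5,0]])

```text
clock: 3.2
eef_pos: [678.2, 220.7, 116.4]
tool_rot: [3.138, 0.004, -0.085]
force: [-1.4, 0.4, -0.2]
width: 14.9
```

send_rows(commands=[[0,8,0,0,0],[0,12,0,0,0],[0,15,0,0,0],[0,16.5,0,0,0],[0,17,0,0,0]])

```text
clock: 3.7
eef_pos: [678.6, 220.7, 116.2]
tool_rot: [3.135, 0.04, -0.083]
force: [-43.8, -2.4, 29.3]
width: 14.7
```

send_rows(commands=[[0,-1,0,0,0],[0,-1,0,0,0]])

```text
clock: 3.9
eef_pos: [677.5, 220.8, 116.4]
tool_rot: [3.135, 0.038, -0.083]
force: [-1.7, -0.0, -4.1]
width: 14.9
```

```bash
python3 -c "
from h import *
st()
snap('top','t2');im,p=snap('scene','s2')
im,_=load('t2');cv2.imwrite('pics/t2c.png',cv2.resize(im[40:240,120:310,::-1],None,fx=3,fy=3,interpolation=cv2.INTER_CUBIC))"
```

```text
t 3.9 pos [677.5 220.8 116.4] rot [ 3.135  0.038 -0.083] F [-1.7 -0.  -4.1] w 14.9 q [-0.51  0.9   0.32  1.39 -0.32  0.94 -0.19]
```

View pics/t2c.png

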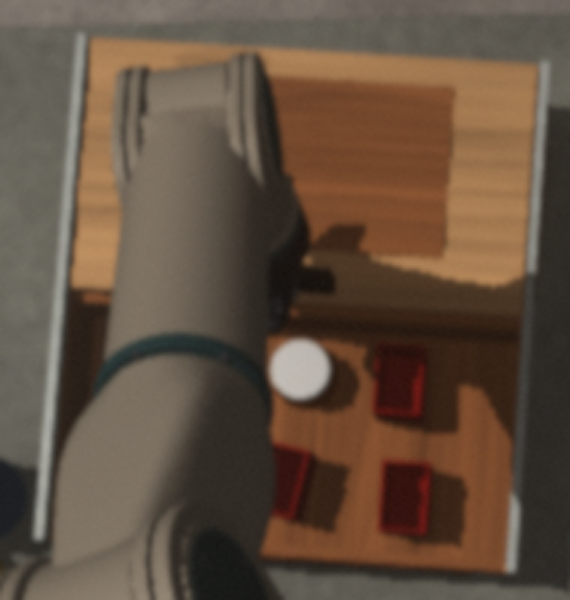

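View pics/s2.png

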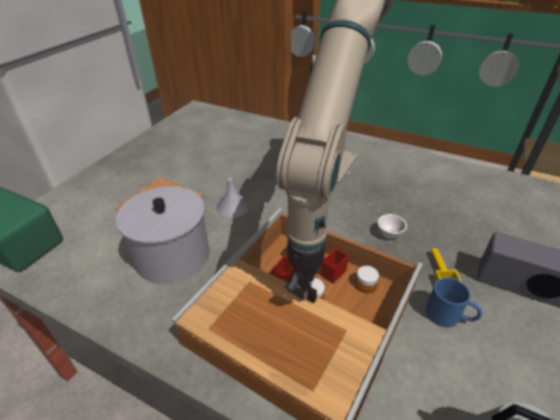

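send_rows(commands=[[0,1,0,0,0],[0,2,0,0,0],[0,2,0,0,0]])

```text
clock: 4.3
eef_pos: [678.4, 220.7, 116.4]
tool_rot: [3.135, 0.043, -0.083]
force: [-10.3, 0.1, 4.3]
width: 15.1
```

send_rows(commands=[[40,0,0,0,0],[40,0,0,0,0],[40,0,0,0,0]])

```text
clock: 4.6
eef_pos: [678.8, 220.6, 116.3]
tool_rot: [3.135, 0.042, -0.084]
force: [0.0, -0.7, -1.2]
width: 39.9
```

send_rows(commands=[[40,0,0,-40,0],[40,0,0,-80,0],[40,0,0,-120,0],[40,0,0,-150,0],[85,0,0,-160,0]])

```text
clock: 5.1
eef_pos: [687.8, 221.1, 280.6]
tool_rot: [3.137, 0.036, -0.084]
force: [0.5, -0.0, -0.7]
width: 53.3
```

```bash
python3 -c "
from h import *
st()
goal((648,-204,270),-5)"
```

```text
t 5.1 pos [687.8 221.1 280.6] rot [ 3.137  0.036 -0.084] F [ 0.5 -0.  -0.7] w 53.3 q [-0.52  0.76  0.37  1.2  -0.27  1.26 -0.24]
shift [ -3.8 426.9  12.7] turn 0.2 yaw now -4.8
```

send_rows(commands=[[85,-4,427,10,0],[85,-4,427,10,0],[85,-4,427,10,0],[85,-4,427,10,0],[85,-4,427,10,0]])

```text
clock: 5.6
eef_pos: [662.7, -29.7, 273.2]
tool_rot: [3.137, 0.037, -0.084]
force: [0.8, -0.2, 0.1]
width: 85.0
```

```bash
python3 -c "
from h import *
st()
snap('wrist','w3');snap('top','t3')
im,_=load('t3');cv2.imwrite('pics/t3c.png',cv2.resize(im[40:240,120:310,::-1],None,fx=3,fy=3,interpolation=cv2.INTER_CUBIC))
goal((648,-204,270),-5)"
```

```text
t 5.6 pos [662.7 -29.7 273.2] rot [ 3.137  0.037 -0.084] F [ 0.8 -0.2  0.1] w 85.0 q [-0.2   0.67  0.37  1.41 -0.24  1.15  0.12]
shift [  2.7 164.6   5.9] turn -0.6 yaw now -5.59
```

View pics/t3c.png

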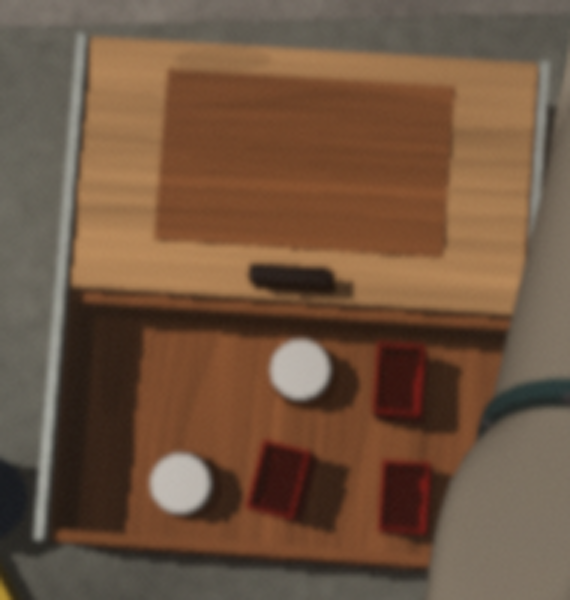

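View pics/w3.png

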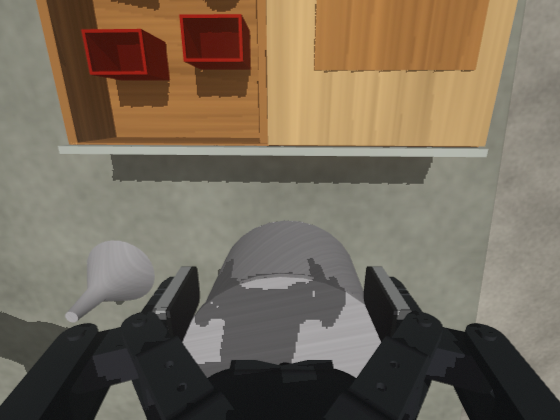

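send_rows(commands=[[85,2,130,5,0],[85,2,130,5,0],[85,2,130,5,0],[85,2,130,5,0]])

```text
clock: 6.1
eef_pos: [647.8, -179.3, 269.8]
tool_rot: [3.122, 0.039, -0.109]
force: [0.1, -0.1, 0.1]
width: 85.2
```

```bash
python3 -c "
from h import *
st()
im,p=snap('wrist','w4');snap('scene','s4')
print(proj(p,(648,-204,203)))
m=(im.max(2)<45).astype(np.uint8)
goal((648,-204,203),-5)"
```

```text
t 6.1 pos [ 647.8 -179.3  269.8] rot [ 3.122  0.039 -0.109] F [ 0.1 -0.1  0.1] w 85.2 q [ 0.01  0.69  0.38  1.39 -0.23  1.15  0.31]
[288.63066409 262.51370679]
shift [ 3.8 32.3 66.8] turn -0.8 yaw now -5.78
```

View pics/w4.png

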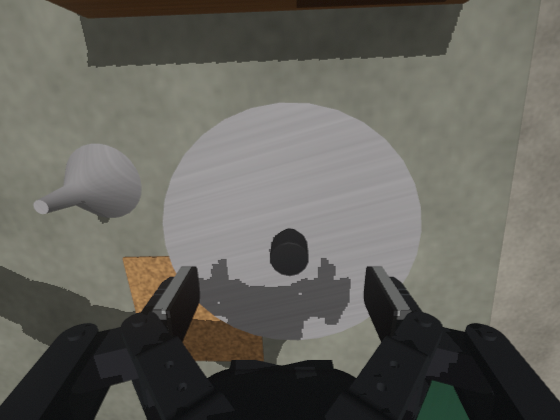

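View pics/s4.png

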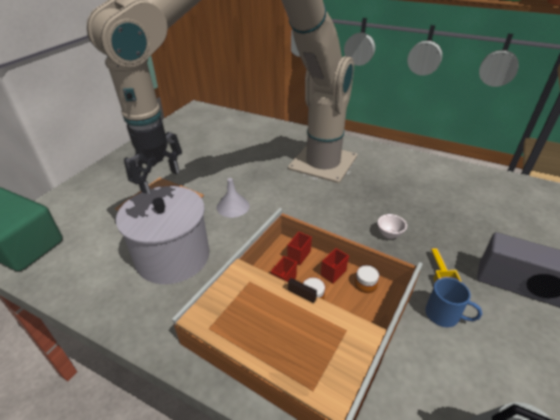

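```bash
python3 -c "
from h import *
im,p=snap('wrist','w5')
g=im.max(2); m=(g<50).astype(np.uint8)
x0,y0,x1,y1=255,200,330,300
n,l,s,c=cv2.connectedComponentsWithStats(m[y0:y1,x0:x1])
for i in range(1,n):
  if s[i,4]>50: print(s[i]+[x0,y0,0,0,0],c[i]+[x0,y0])
for v in (250,252,254):print(onz(p,289,v,203))
T,pt=load('top0'); S,ps=load('scene0')
b=im[195:290,240:340,::-1];cv2.imwrite('pics/w5c.png',cv2.resize(b,None,fx=6,fy=6))
st()
goal((648,-204,203),-5)
"
```

```text
[ 268  239   37   47 1372] [286.58819242 262.6712828 ]
[ 651.77754854 -184.46264289  203.        ]
[ 651.62637033 -186.10806907  203.        ]
[ 651.47442312 -187.76186507  203.        ]
t 6.25 pos [ 650.7 -168.8  269.5] rot [ 3.13   0.038 -0.098] F [0.2 0.7 0.2] w 84.9 q [ 0.    0.69  0.38  1.39 -0.24  1.15  0.31]
shift [ 3.3 34.6 66.8] turn -0.6 yaw now -5.6
```

View pics/w5c.png

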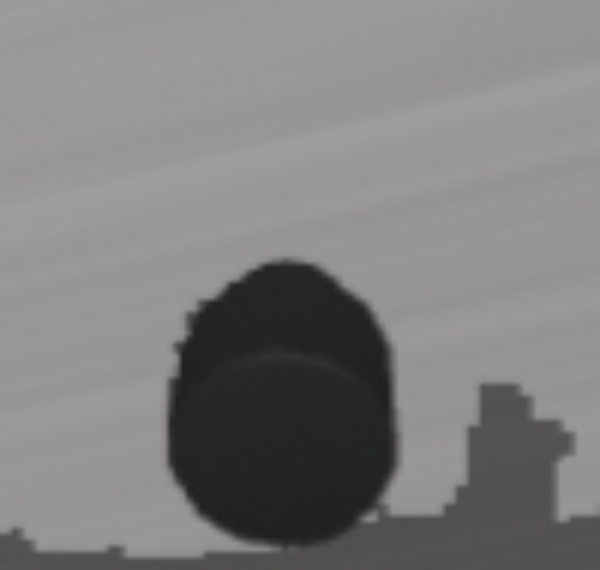

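```bash
python3 -c "
from h import *
im,p=snap('wrist','w6')
b=im[195:300,240:340,::-1];cv2.imwrite('pics/w6c.png',cv2.resize(b,None,fx=5,fy=5))
_,q=load('w5')
print(onz(q,287.2,269.7,203))
st()
_,a=load('w4'); T,pt=load('top0')
print(tri([ray(q,287.2,269.7),ray(pt,389.8,134.2)]))
"
```

```text
[ 648.89078376 -200.93671402  203.        ]
t 6.3 pos [ 651.  -167.6  269.7] rot [ 3.131  0.038 -0.096] F [-1.1  0.9 -0.1] w 85.1 q [ 0.    0.69  0.38  1.39 -0.24  1.15  0.31]
(array([ 647.25629528, -204.00270361,  195.87124086]), [1.5104055813007575, 1.5104055813008537])
```

View pics/w6c.png

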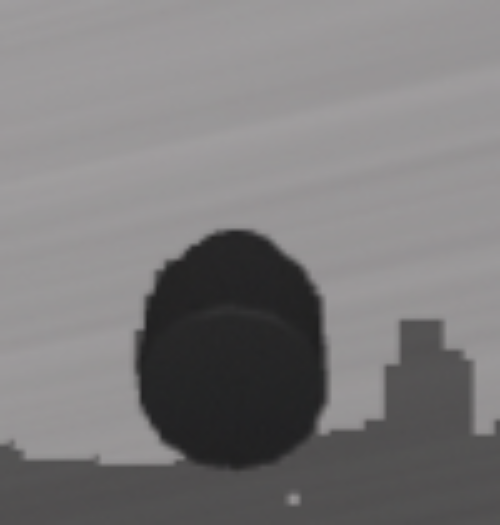

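```bash
python3 -c "
from h import *
goal((648.5,-202.5,225),-5);goal((648.5,-202.5,187),-5)
"
```

```text
shift [ 2.5 34.5 45. ] turn -0.5 yaw now -5.5
shift [ 4.  34.1 82.9] turn -0.5 yaw now -5.5
```

send_rows(commands=[[70,2.5,34.5,20,0],[70,2.5,34.5,45,0],[70,2.5,34.5,45,0],[70,2.5,34.5,45,0],[70,2.5,34.5,45,0]])

```text
clock: 6.8
eef_pos: [649.8, -200.9, 226.3]
tool_rot: [3.131, 0.036, -0.093]
force: [-0.2, 0.0, 0.4]
width: 69.9
```

```bash
python3 -c "
from h import *
st();goal((648.5,-202.5,187),-5)
"
```

```text
t 6.8 pos [ 649.8 -200.9  226.3] rot [ 3.131  0.036 -0.093] F [-0.2  0.   0.4] w 69.9 q [ 0.06  0.74  0.36  1.41 -0.25  1.07  0.37]
shift [ 0.3  1.4 39.3] turn -0.3 yaw now -5.35
```

send_rows(commands=[[70,0,1.5,20,0],[70,0,1.5,39,0],[70,0,1.5,39,0],[70,0,1.5,39,0]])

```text
clock: 7.2
eef_pos: [649.0, -202.1, 188.4]
tool_rot: [3.131, 0.034, -0.092]
force: [-0.2, 0.1, 0.7]
width: 70.0
```

send_rows(commands=[[0,0,0,0,0],[0,0,0,0,0],[0,0,0,0,0],[0,0,0,0,0],[0,0,0,0,0]])

```text
clock: 7.7
eef_pos: [649.4, -202.1, 189.9]
tool_rot: [3.131, 0.033, -0.092]
force: [-2.9, 2.1, 4.8]
width: 28.3
```

send_rows(commands=[[0,0,0,-10,0],[0,0,0,-25,0],[0,0,0,-45,0],[0,0,0,-60,0],[0,0,0,-70,0]])

```text
clock: 8.2
eef_pos: [652.3, -202.0, 261.9]
tool_rot: [3.131, 0.031, -0.092]
force: [-0.1, 0.6, -3.0]
width: 28.3
```

```bash
python3 -c "
from h import *
st();goal((470.5,-400,260),-5);snap('scene','s7')
"
```

```text
t 8.2 pos [ 652.3 -202.   261.9] rot [ 3.131  0.031 -0.092] F [-0.1  0.6 -3. ] w 28.3 q [ 0.05  0.7   0.37  1.37 -0.24  1.14  0.36]
shift [-162.6  213.9    9.2] turn -0.3 yaw now -5.3
```

View pics/s7.png

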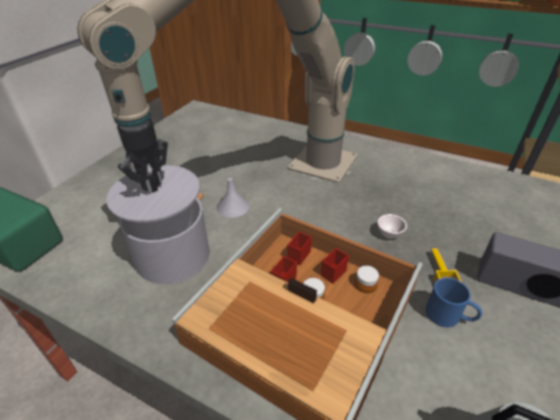

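send_rows(commands=[[0,-10,13,0,0],[0,-28,37,0,0],[0,-46,61,0,0],[0,-64,85,0,0],[0,-82,108,0,0]])

```text
clock: 8.75
eef_pos: [558.6, -304.0, 266.1]
tool_rot: [3.13, 0.031, -0.094]
force: [-0.5, -0.2, -4.1]
width: 28.3
```

```bash
python3 -c "
from h import *
st();goal((470.5,-400,260),-5)
"
```

```text
t 8.75 pos [ 558.6 -304.   266.1] rot [ 3.13   0.031 -0.094] F [-0.5 -0.2 -4.1] w 28.3 q [ 0.22  0.63  0.38  1.52 -0.22  1.07  0.55]
shift [-78.5 103.7   9.7] turn -0.4 yaw now -5.37
```

send_rows(commands=[[0,-25,33,3,0],[0,-45,59,6,0],[0,-63,83,9,0],[0,-78,103,10,0],[0,-78,103,10,0]])

```text
clock: 9.25
eef_pos: [464.8, -404.1, 259.4]
tool_rot: [3.127, 0.035, -0.102]
force: [-0.6, 0.3, -2.3]
width: 28.2
```

send_rows(commands=[[0,0,0,0,0],[0,0,0,0,0],[0,0,0,0,0]])

```text
clock: 9.55
eef_pos: [465.2, -403.4, 259.2]
tool_rot: [3.128, 0.035, -0.101]
force: [0.3, 0.2, -2.6]
width: 28.4
```

```bash
python3 -c "
from h import *
st();goal((470.5,-400,55),-5); snap('scene','s8'); snap('top','t8')
"
```

```text
t 9.55 pos [ 465.2 -403.4  259.2] rot [ 3.128  0.035 -0.101] F [ 0.3  0.2 -2.6] w 28.4 q [ 0.42  0.6   0.38  1.59 -0.21  1.02  0.76]
shift [ 12.1  -6.7 203.8] turn -0.8 yaw now -5.8
```

View pics/s8.png

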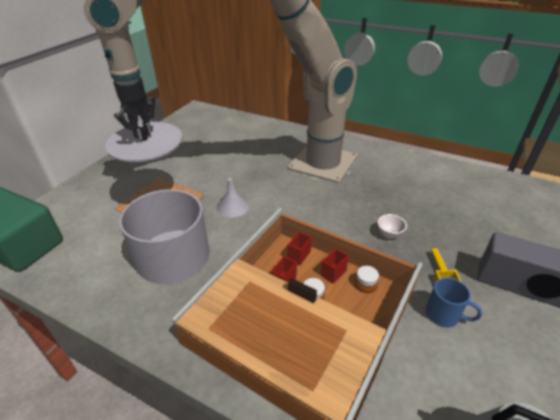

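View pics/t8.png

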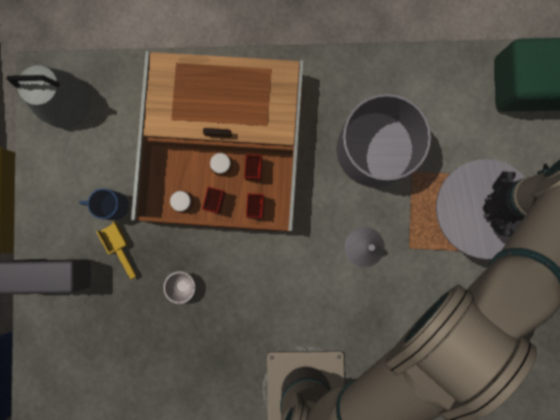

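send_rows(commands=[[0,3,-2,30,0],[0,6,-3,65,0],[0,9,-5,100,0],[0,11,-6,130,0],[0,11,-6,150,0]])

```text
clock: 10.15
eef_pos: [472.0, -398.1, 106.4]
tool_rot: [3.13, 0.037, -0.098]
force: [0.0, 0.5, -2.5]
width: 28.2
```

send_rows(commands=[[0,0,0,0,0],[0,0,0,0,0]])

```text
clock: 10.35
eef_pos: [472.6, -397.4, 106.3]
tool_rot: [3.13, 0.037, -0.097]
force: [0.5, 0.3, -2.3]
width: 28.3
```

```bash
python3 -c "
from h import *
st();goal((470.5,-400,50),-5)
"
```

```text
t 10.35 pos [ 472.6 -397.4  106.3] rot [ 3.13   0.037 -0.097] F [ 0.5  0.3 -2.3] w 28.3 q [ 0.45  0.79  0.31  1.71 -0.29  0.72  0.8 ]
shift [ 0.3  2.1 56.4] turn -0.6 yaw now -5.57
```

send_rows(commands=[[0,0,2,20,0],[0,0,2,38,0],[0,0,2,48,0],[0,0,2,53,0],[0,0,2,55,0]])

```text
clock: 10.85
eef_pos: [470.7, -400.2, 51.9]
tool_rot: [3.13, 0.036, -0.097]
force: [-0.2, -0.3, -3.1]
width: 28.3
```

```bash
python3 -c "
from h import *
st();goal((470.5,-400,48),-5);im,_=snap('scene','s9');cv2.imwrite('pics/s9c.png',cv2.resize(im[120:280,80:260,::-1],None,fx=3.5,fy=3.5,interpolation=cv2.INTER_CUBIC))
"
```

```text
t 10.85 pos [ 470.7 -400.2   51.9] rot [ 3.13   0.036 -0.097] F [-0.2 -0.3 -3.1] w 28.3 q [ 0.48  0.86  0.28  1.73 -0.31  0.62  0.83]
shift [-0.1 -0.2  3.9] turn -0.6 yaw now -5.57
```

View pics/s9c.png

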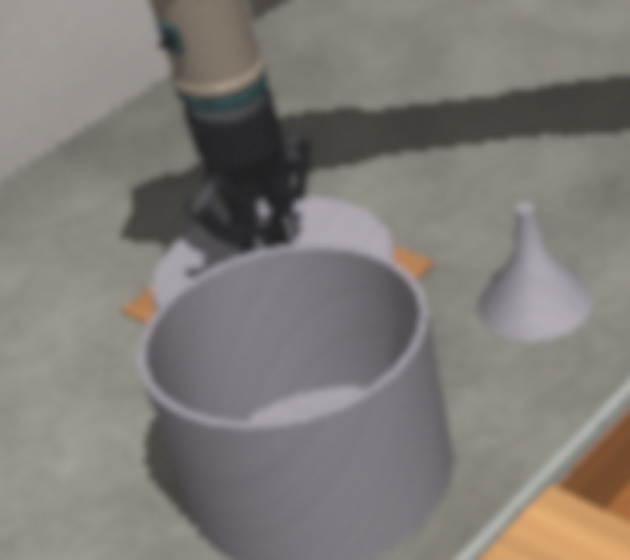

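Lid just above the mat. Lower until contact.

send_rows(commands=[[0,0,0,1.5,0],[0,0,0,3,0],[0,0,0,4,0],[0,0,0,4,0]])

```text
clock: 11.3
eef_pos: [470.8, -400.5, 48.4]
tool_rot: [3.129, 0.036, -0.097]
force: [-0.6, 0.5, 0.0]
width: 28.7
```

send_rows(commands=[[0,0,0,1,0],[0,0,0,1.5,0],[0,0,0,1.5,0]])

```text
clock: 11.6
eef_pos: [470.6, -400.6, 47.9]
tool_rot: [3.129, 0.035, -0.098]
force: [-3.1, 2.9, 6.7]
width: 29.0
```

send_rows(commands=[[50,0,0,0,0],[50,0,0,0,0],[70,0,0,0,0],[70,0,0,0,0]])

```text
clock: 12.0
eef_pos: [470.7, -400.7, 47.8]
tool_rot: [3.129, 0.035, -0.098]
force: [-0.5, 0.0, 0.7]
width: 69.9
```

send_rows(commands=[[70,0,0,-30,0],[70,0,0,-80,0],[70,0,0,-130,0],[70,0,0,-180,0],[70,0,0,-220,0]])

```text
clock: 12.5
eef_pos: [479.0, -399.1, 270.8]
tool_rot: [3.128, 0.033, -0.098]
force: [0.8, -1.1, -1.1]
width: 69.8
```

```bash
python3 -c "
from h import *
st();im,p=snap('wrist','w10'); snap('top','t10')
im,_=load('t10'); cv2.imwrite('pics/t10c.png',cv2.resize(im[40:240,120:310,::-1],None,fx=3,fy=3,interpolation=cv2.INTER_CUBIC))
"
```

```text
t 12.5 pos [ 479.  -399.1  270.8] rot [ 3.128  0.033 -0.098] F [ 0.8 -1.1 -1.1] w 69.8 q [ 0.4   0.6   0.39  1.55 -0.21  1.05  0.74]
```

View pics/w10.png

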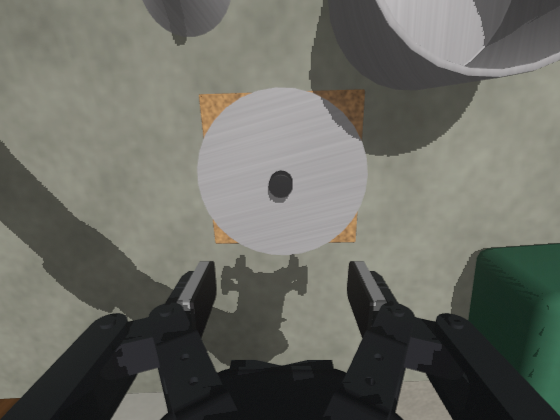

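View pics/t10c.png

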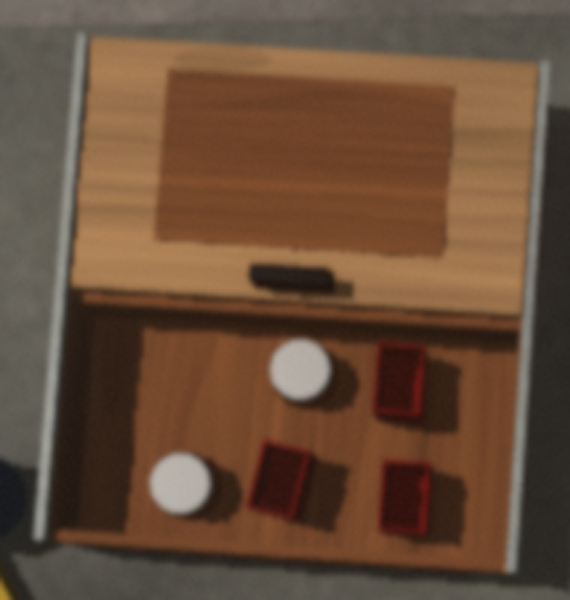

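```bash
cat > tins.py <<'E'
from h import *
import sys
def tins(f,z=70,box=(120,140,310,240),show=True):
    im,p=load(f); I=im.astype(int); m=((I[:,:,0]>60)&(I[:,:,1]<0.28*I[:,:,0])&(I[:,:,2]<0.35*I[:,:,0])).astype(np.uint8)
    k=np.zeros_like(m);k[box[1]:box[3],box[0]:box[2]]=1;m*=k
    n,l,s,c=cv2.connectedComponentsWithStats(m); out=[]
    for i in range(1,n):
        if s[i,4]<40: continue
        pts=np.argwhere(l==i)[:,::-1].astype(np.float32)
        w=np.array([onz(p,u,v,z)[:2] for u,v in cv2.convexHull(pts)[:,0]],np.float32)
        (cx,cy),(a,b),t=cv2.minAreaRect(w)
        if a<b: t+=90; a,b=b,a
        out.append((cx,cy,t)); 
        if show: print(f,'px',np.round(c[i],1),'ctr',round(cx,1),round(cy,1),'size',round(a,1),round(b,1),'long axis deg',round((t+90)%180-90,1))
    return out
if __name__=='__main__':
    for f in sys.argv[1:]: tins(f)
E
python3 tins.py t10
python3 -c "
from h import *
for f in ('s9',):
  im,p=load(f);c=im[220:310,250:400,::-1];cv2.imwrite('pics/s9t.png',cv2.resize(c,None,fx=5,fy=5,interpolation=cv2.INTER_CUBIC))
  _,q=load('w1');print(np.array(q['cam_to_world'])[:3,3])
"
```

```text
t10 px [258.7 169.5] ctr 589.1 113.3 size 42.4 7.1 long axis deg -8.0
t10 px [260.7 207.3] ctr 488.2 109.7 size 44.8 6.5 long axis deg -5.7
[486.36699059 308.77754526 373.22987021]
```

View pics/s9t.png

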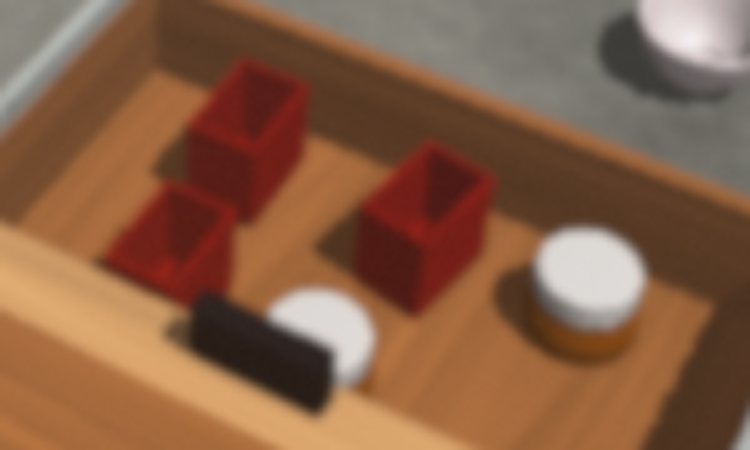

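```bash
python3 - <<'E'
from h import *
im,p=load('t10'); 
for u,v in((254,168),(213,200),(255,206),(260,180),(230,205),(240,190),(250,150)): print((u,v),im[v,u])
E
sed -i 's/I\[:,:,0\]>60)&(I\[:,:,1\]<0.28\*I\[:,:,0\])&(I\[:,:,2\]<0.35\*I\[:,:,0\])/I[:,:,0]>35)\&(I[:,:,1]<0.42*I[:,:,0])\&(I[:,:,2]<0.45*I[:,:,0])/' tins.py; python3 tins.py t10 t3
```

```text
(254, 168) [52 19 15]
(213, 200) [53 21 16]
(255, 206) [50 18 14]
(260, 180) [43 22 16]
(230, 205) [52 33 21]
(240, 190) [114  69  41]
(250, 150) [43 27 18]
t10 px [253.  166.7] ctr 596.2 127.9 size 66.1 41.9 long axis deg -0.9
t10 px [213.6 199.9] ctr 511.1 234.1 size 59.6 44.6 long axis deg -15.2
t10 px [254.9 205.4] ctr 493.4 124.7 size 62.8 42.9 long axis deg -4.4
t3 px [253.1 166.8] ctr 596.2 127.9 size 65.9 42.0 long axis deg -1.2
t3 px [213.5 199.9] ctr 511.2 234.4 size 59.6 43.9 long axis deg -15.2
t3 px [255.  205.4] ctr 493.8 124.3 size 60.1 41.8 long axis deg -1.2
```

```bash
python3 -c "
from h import *
goal((570,126,270),88)"
```

```text
shift [  37.1 -533.5   -6.9] turn -93.6 yaw now -5.59
```

send_rows(commands=[[70,37,-533,0,-93],[70,37,-533,0,-93],[70,37,-533,0,-93],[70,37,-533,0,-93],[70,37,-533,0,-93]])

```text
clock: 13.1
eef_pos: [521.1, -150.3, 264.9]
tool_rot: [-3.132, 0.036, 0.659]
force: [2.2, -0.4, 0.1]
width: 70.2
```

```bash
python3 -c "
from h import *
st();goal((570,126,270),88)"
```

```text
t 13.1 pos [ 521.1 -150.3  264.9] rot [-3.132  0.036  0.659] F [ 2.2 -0.4  0.1] w 70.2 q [ 0.1   0.47  0.18  1.77 -0.07  0.94  0.96]
shift [ 207.6 -188.6  -10.6] turn -50.2 yaw now 37.76
```

send_rows(commands=[[70,207,-188,0,-50],[70,207,-188,0,-50],[70,207,-188,0,-50],[70,207,-188,0,-50],[70,207,-188,0,-50]])

```text
clock: 13.6
eef_pos: [563.9, 95.8, 259.4]
tool_rot: [-3.109, 0.02, 1.409]
force: [0.1, -0.0, 0.3]
width: 69.5
```

send_rows(commands=[[70,0,0,0,0],[70,0,0,0,0],[70,0,0,0,0]])

```text
clock: 13.9
eef_pos: [563.5, 94.1, 258.8]
tool_rot: [-3.108, 0.021, 1.407]
force: [-0.4, -0.6, -0.4]
width: 69.7
```

```bash
python3 -c "
from h import *
st();goal((570,126,270),88);snap('wrist','w11');snap('wrist','w11')"
```

```text
t 13.9 pos [563.5  94.1 258.8] rot [-3.108  0.021  1.407] F [-0.4 -0.6 -0.4] w 69.7 q [-0.18  0.52 -0.06  1.69  0.04  0.97  1.15]
shift [ 32.3   0.8 -12. ] turn -7.4 yaw now 80.6
```

View pics/w11.png

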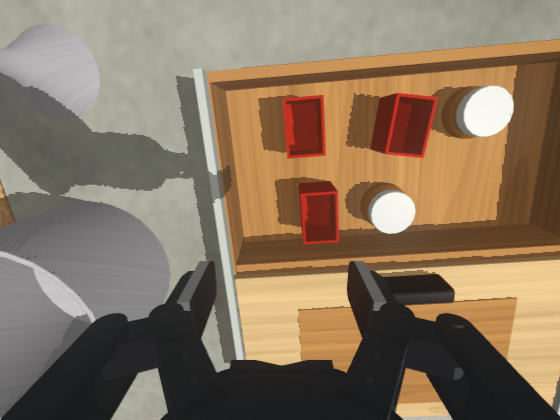

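Run:
```python
from h import *
_,p=load('w11'); _,pt=load('t10')
R={'A':[(300,193),(335,192),(338,242),(303,244)],'C':[(285,97),(323,96),(326,156),(287,158)],'B':[(395,95),(436,97),(424,157),(388,153)]}
tp={'A':(596.2,127.9),'B':(511.2,234.2),'C':(493.6,124.5)}
for k,c in R.items():
    W=np.array([onz(p,*q,70) for q in c]); m=W.mean(0)
    e=(W[3]-W[0]+W[2]-W[1])/2; cc=np.mean(c,0)
    pp=proj(pt,(*tp[k],70))
    print(k,np.round(m,1),'side',np.linalg.norm(e),'ang',np.degrees(np.arctan2(-e[1],-e[0])),tri([ray(p,*cc),ray(pt,*pp)]))
```

```text
A [597.3 130.1  70. ] side 61.60862958771272 ang 175.91567223667568 (array([596.11830196, 129.0081724 ,  70.82420521]), [1.160042758511591, 1.1600427585116402])
C [494.7 128.6  70. ] side 61.60345002651464 ang 174.37948194400855 (array([494.42191418, 127.50000977,  55.07432823]), [2.080856121488597, 2.080856121488611])
B [511.4 237.6  70. ] side 59.397836113253284 ang 168.34351984654347 (array([509.75622604, 231.99482428,  84.56081053]), [0.17060533610227346, 0.1706053361023761])
```

```bash
python3 -c "
from h import *
goal((597,129.5,140),86)"
```

```text
shift [ 43.3  30.7 117.4] turn -5.5 yaw now 80.54
```

send_rows(commands=[[64,20,15,40,-5.5],[64,43,31,80,-5.5],[64,43,31,117,-5.5],[64,43,31,117,-5.5],[64,43,31,117,-5.5]])

```text
clock: 14.5
eef_pos: [597.2, 127.5, 140.6]
tool_rot: [-3.106, 0.019, 1.5]
force: [-0.4, -0.1, 0.4]
width: 64.1
```

```bash
python3 -c "
from h import *
st();goal((597,129.5,51),86);snap('wrist','w12')"
```

```text
t 14.5 pos [597.2 127.5 140.6] rot [-3.106  0.019  1.5  ] F [-0.4 -0.1  0.4] w 64.1 q [-0.22  0.71 -0.07  1.69  0.08  0.78  1.17]
shift [ 3.7  2.8 89.5] turn -0.1 yaw now 85.92
```

View pics/w12.png

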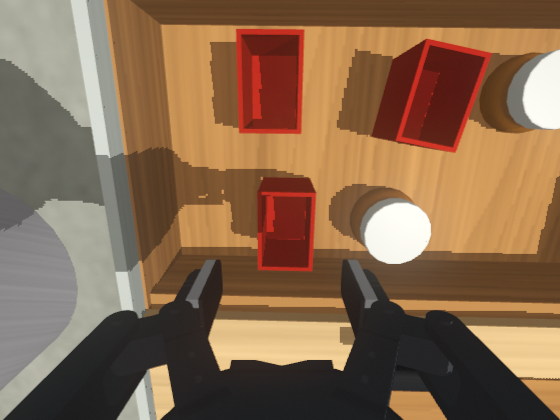

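```bash
python3 -c "
from h import *
_,p=load('w12')
for q in ((262,193),(314,192),(312,269),(259,269)): print(onz(p,*q,70))
print(onz(p,287,231,70))"
```

```text
[565.86617983 116.53457014  70.        ]
[567.58423216 153.42788179  70.        ]
[628.00209583 149.55390406  70.        ]
[625.540556   108.84809216  70.        ]
[595.75827177 132.41937605  70.        ]
```

send_rows(commands=[[64,5,2,30,0],[64,5,2,60,0],[64,5,2,80,0],[64,5,2,89,0],[64,5,2,89,0]])

```text
clock: 15.05
eef_pos: [598.2, 130.9, 53.9]
tool_rot: [-3.11, 0.018, 1.499]
force: [-0.4, 0.1, 0.2]
width: 64.3
```

send_rows(commands=[[0,0,0,0,0],[0,0,0,0,0],[0,0,0,0,0],[0,0,0,0,0],[0,0,0,0,0]])

```text
clock: 15.55
eef_pos: [600.0, 130.9, 56.2]
tool_rot: [-3.114, 0.017, 1.498]
force: [0.0, -1.7, 6.4]
width: 41.0
```

send_rows(commands=[[0,0,0,-15,0],[0,0,0,-50,0],[0,0,0,-100,0],[0,0,0,-150,0],[0,0,0,-200,0]])

```text
clock: 16.05
eef_pos: [605.5, 133.9, 259.8]
tool_rot: [-3.116, 0.016, 1.498]
force: [1.3, 0.7, -1.0]
width: 41.2
```

send_rows(commands=[[0,0,0,0,0],[0,0,0,0,0]])

```text
clock: 16.25
eef_pos: [606.3, 134.2, 262.9]
tool_rot: [-3.121, 0.015, 1.498]
force: [-1.1, -0.3, -1.2]
width: 40.8
```

```bash
python3 -c "
from h import *
st();goal((700,-203,262));snap('wrist','w13')"
```

```text
t 16.25 pos [606.3 134.2 262.9] rot [-3.121  0.015  1.498] F [-1.1 -0.3 -1.2] w 40.8 q [-0.22  0.58 -0.08  1.56  0.06  1.03  1.18]
shift [-329.5  118.     3.3] turn 0 yaw now 85.84
```

View pics/w13.png

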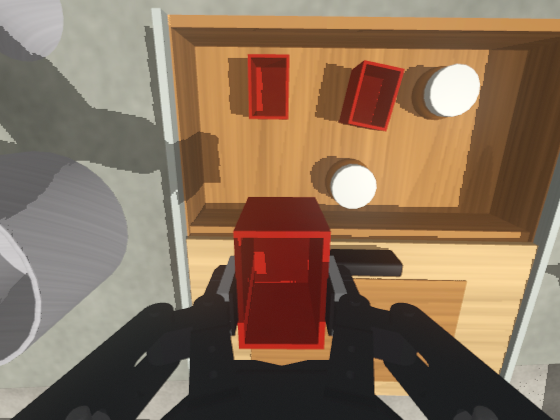

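```bash
python3 -c "
from h import *
goal((683,-228,262))"
```

```text
shift [-355.2  104.     1.8] turn 0 yaw now 85.85
```

send_rows(commands=[[0,-20,6,0,0],[0,-60,18,0,0],[0,-100,30,0,0],[0,-140,42,0,0],[0,-180,54,0,0]])

```text
clock: 16.8
eef_pos: [644.6, -51.1, 259.9]
tool_rot: [-3.112, 0.016, 1.499]
force: [1.6, 0.5, -1.1]
width: 41.4
```

```bash
python3 -c "
from h import *
st();goal((683,-228,262),86)"
```

```text
t 16.8 pos [644.6 -51.1 259.9] rot [-3.112  0.016  1.499] F [ 1.6  0.5 -1.1] w 41.4 q [ 0.07  0.62 -0.07  1.48  0.06  1.07  1.48]
shift [-173.7   51.    -0.8] turn -0.1 yaw now 85.87
```

send_rows(commands=[[0,-50,14,0,0],[0,-90,26,0,0],[0,-130,38,0,0],[0,-160,48,0,0],[0,-174,51,0,0]])

```text
clock: 17.3
eef_pos: [681.3, -232.8, 258.3]
tool_rot: [-3.108, 0.018, 1.494]
force: [0.6, 0.6, -0.3]
width: 41.3
```

send_rows(commands=[[0,0,0,0,0],[0,0,0,0,0],[0,0,0,0,0]])

```text
clock: 17.6
eef_pos: [681.3, -229.6, 257.8]
tool_rot: [-3.106, 0.016, 1.497]
force: [-0.1, 0.2, -0.7]
width: 41.0
```

```bash
python3 -c "
from h import *
st();goal((683,-228,105),86);snap('wrist','w14');snap('top','t14')"
```

```text
t 17.6 pos [ 681.3 -229.6  257.8] rot [-3.106  0.016  1.497] F [-0.1  0.2 -0.7] w 41.0 q [ 0.3   0.74 -0.06  1.24  0.07  1.19  1.73]
shift [  4.1   7.  152.6] turn -0.2 yaw now 85.79
```

View pics/w14.png

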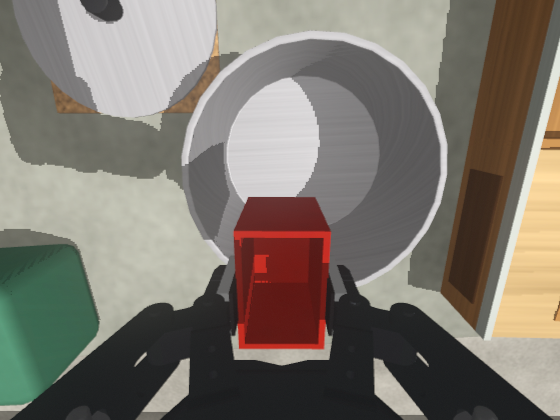

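```bash
python3 -c "
from h import *
_,p=load('w14')
P=np.array([onz(p,*q,160)[:2] for q in ((183,160),(447,160),(318,32),(215,242),(370,285),(418,220),(240,58))])
A=np.c_[2*P,np.ones(len(P))];x=np.linalg.lstsq(A,(P**2).sum(1),rcond=None)[0];print(x[:2],np.sqrt(x[2]+x[0]**2+x[1]**2))
"
```

```text
[ 647.32974917 -201.42133521] 102.04128119877187
```

send_rows(commands=[[0,4,4,30,0],[0,4,4,70,0],[0,4,5,110,0],[0,4,5,140,0],[0,4,5,150,0]])

```text
clock: 18.2
eef_pos: [679.4, -226.4, 104.8]
tool_rot: [-3.101, 0.015, 1.499]
force: [-0.4, 0.7, -0.9]
width: 41.3
```

send_rows(commands=[[0,0,0,0,0],[58,0,0,0,0],[58,0,0,0,0],[58,0,0,0,0]])

```text
clock: 18.6
eef_pos: [680.7, -226.6, 107.0]
tool_rot: [-3.105, 0.015, 1.499]
force: [0.6, 0.2, 0.0]
width: 57.7
```

send_rows(commands=[[58,0,0,-40,0],[58,0,0,-80,0],[58,0,0,-120,0],[58,0,0,-165,0],[58,0,0,-165,0]])

```text
clock: 19.1
eef_pos: [691.2, -225.6, 281.5]
tool_rot: [-3.121, 0.018, 1.499]
force: [-0.2, -0.3, 0.8]
width: 58.2
```

```bash
python3 -c "
from h import *
st();goal((520,126,270),86);snap('wrist','w15');snap('top','t15')"; python3 tins.py t15
```

```text
t 19.1 pos [ 691.2 -225.6  281.5] rot [-3.121  0.018  1.499] F [-0.2 -0.3  0.8] w 58.2 q [ 0.3   0.73 -0.06  1.2   0.07  1.23  1.73]
shift [ 338.5 -195.9    9.3] turn -0.1 yaw now 85.87
t15 px [213.5 199.7] ctr 511.6 234.3 size 60.1 44.0 long axis deg -16.0
t15 px [254.9 205.4] ctr 494.1 124.7 size 61.8 42.7 long axis deg -4.9
```

View pics/w15.png

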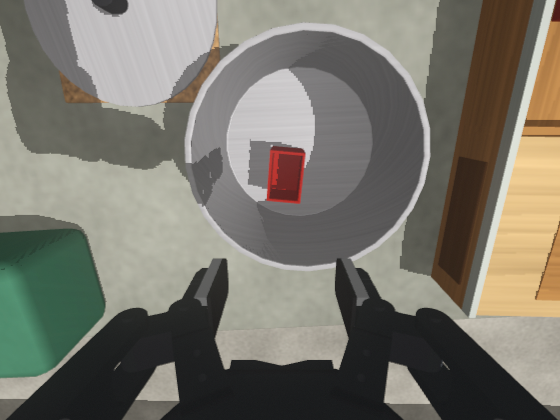

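Tin A stands upright in the tub near its wall. Now tin C.

send_rows(commands=[[64,338,-196,9,-1],[64,338,-196,9,-1],[64,338,-196,9,-1],[64,338,-196,9,-1],[64,338,-196,9,-1]])

```text
clock: 19.7
eef_pos: [575.5, 1.7, 267.3]
tool_rot: [-3.107, 0.016, 1.516]
force: [1.2, 0.2, -0.0]
width: 63.8
```

```bash
python3 -c "
from h import *
st();goal((495,126.5,200),85)"
```

```text
t 19.7 pos [575.5   1.7 267.3] rot [-3.107  0.016  1.516] F [ 1.2  0.2 -0. ] w 63.8 q [-0.    0.51 -0.08  1.67  0.06  1.    1.4 ]
shift [121.2 -84.9  68.3] turn 1.9 yaw now 86.86
```

send_rows(commands=[[64,121,-85,20,2],[64,121,-85,40,2],[64,121,-85,68,2],[64,121,-85,68,2],[64,121,-85,68,2]])

```text
clock: 20.2
eef_pos: [491.0, 128.3, 197.9]
tool_rot: [-3.101, 0.018, 1.487]
force: [0.3, 0.3, -0.1]
width: 63.9
```

```bash
python3 -c "
from h import *
st();goal((495,126.5,140),85)"
```

```text
t 20.2 pos [491.  128.3 197.9] rot [-3.101  0.018  1.487] F [ 0.3  0.3 -0.1] w 63.9 q [-0.25  0.51 -0.09  1.92  0.07  0.76  1.11]
shift [-0.4  6.5 57.7] turn 0.2 yaw now 85.18
```

send_rows(commands=[[64,0,6,30,0],[64,0,6,57,0],[64,0,6,57,0],[64,0,6,57,0]])

```text
clock: 20.6
eef_pos: [495.2, 125.9, 141.0]
tool_rot: [-3.1, 0.019, 1.485]
force: [-0.1, -0.1, 0.1]
width: 63.9
```

```bash
python3 -c "
from h import *
st();goal((495,126.5,52),85);snap('wrist','w16')"
```

```text
t 20.6 pos [495.2 125.9 141. ] rot [-3.1    0.019  1.485] F [-0.1 -0.1  0.1] w 63.9 q [-0.25  0.6  -0.08  1.96  0.08  0.63  1.1 ]
shift [ 2.3  3.4 88.9] turn 0.1 yaw now 85.08
```

View pics/w16.png

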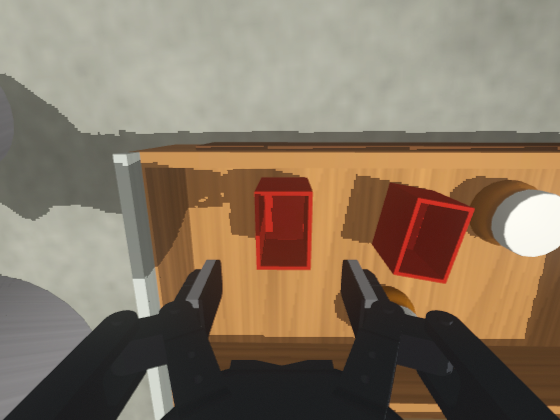

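send_rows(commands=[[64,3,2,30,0],[64,3,2,60,0],[64,3,2,80,0],[64,3,2,88,0],[64,3,2,88,0]])

```text
clock: 21.15
eef_pos: [494.9, 127.6, 54.0]
tool_rot: [-3.103, 0.018, 1.485]
force: [0.1, 0.3, 0.2]
width: 64.2
```

send_rows(commands=[[0,0,0,0,0],[0,0,0,0,0],[0,0,0,0,0],[0,0,0,0,0],[0,0,0,0,0]])

```text
clock: 21.65
eef_pos: [496.2, 127.8, 55.6]
tool_rot: [-3.106, 0.017, 1.484]
force: [-0.5, -0.4, 7.6]
width: 41.1
```

send_rows(commands=[[0,0,0,-15,0],[0,0,0,-50,0],[0,0,0,-100,0],[0,0,0,-150,0],[0,0,0,-200,0]])

```text
clock: 22.15
eef_pos: [503.4, 130.5, 258.2]
tool_rot: [-3.107, 0.017, 1.484]
force: [0.9, 1.0, -1.4]
width: 41.2
```

send_rows(commands=[[0,0,0,0,0],[0,0,0,0,0]])

```text
clock: 22.35
eef_pos: [504.1, 130.7, 260.2]
tool_rot: [-3.111, 0.015, 1.484]
force: [0.6, 0.6, -1.7]
width: 41.4
```

```bash
python3 -c "
from h import *
st();goal((615,-227,262),86)"
```

```text
t 22.35 pos [504.1 130.7 260.2] rot [-3.111  0.015  1.484] F [ 0.6  0.6 -1.7] w 41.4 q [-0.24  0.44 -0.1   1.83  0.06  0.91  1.12]
shift [-346.8  141.4   -0.9] turn -1.0 yaw now 85.05
```

send_rows(commands=[[0,-20,8,0,0],[0,-60,24,0,0],[0,-100,41,0,0],[0,-140,57,0,0],[0,-180,73,0,0]])

```text
clock: 22.85
eef_pos: [560.1, -56.5, 258.7]
tool_rot: [-3.107, 0.015, 1.485]
force: [0.5, 1.1, -1.7]
width: 41.1
```

```bash
python3 -c "
from h import *
st();goal((614,-227,262),86)"
```

```text
t 22.85 pos [560.1 -56.5 258.7] rot [-3.107  0.015  1.485] F [ 0.5  1.1 -1.7] w 41.1 q [ 0.09  0.5  -0.07  1.72  0.06  0.96  1.48]
shift [-165.3   68.2   -3.2] turn -0.9 yaw now 85.07
```

send_rows(commands=[[0,-50,20,0,-0.9],[0,-90,36,0,-0.9],[0,-125,51,0,-0.9],[0,-153,63,0,-0.9],[0,-165,68,0,-0.9]])

```text
clock: 23.35
eef_pos: [612.3, -230.7, 256.2]
tool_rot: [-3.102, 0.016, 1.496]
force: [0.5, 0.5, -1.1]
width: 41.1
```

send_rows(commands=[[0,0,0,0,0],[0,0,0,0,0],[0,0,0,0,0]])

```text
clock: 23.65
eef_pos: [612.0, -228.0, 255.7]
tool_rot: [-3.101, 0.014, 1.499]
force: [0.0, 0.1, -1.4]
width: 41.4
```

```bash
python3 -c "
from h import *
st();goal((614,-227,106),86);snap('wrist','w17')"
```

```text
t 23.65 pos [ 612.  -228.   255.7] rot [-3.101  0.014  1.499] F [ 0.   0.1 -1.4] w 41.4 q [ 0.33  0.64 -0.05  1.46  0.06  1.08  1.76]
shift [  3.3   8.  149.5] turn -0.1 yaw now 85.88
```

View pics/w17.png

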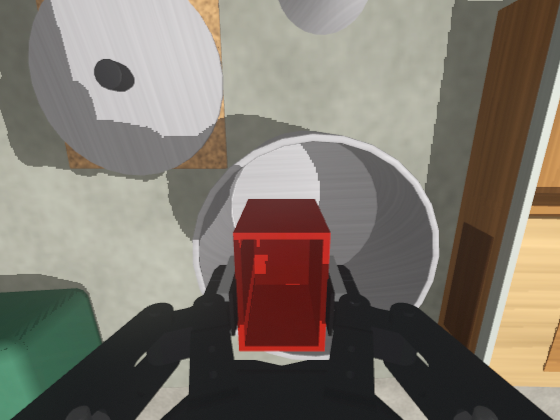

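send_rows(commands=[[0,3,4,30,0],[0,3,4,70,0],[0,3,5,110,0],[0,3,5,138,0],[0,3,5,147,0]])

```text
clock: 24.2
eef_pos: [609.3, -224.9, 106.0]
tool_rot: [-3.096, 0.013, 1.501]
force: [-1.1, 0.5, -1.1]
width: 40.8
```

send_rows(commands=[[0,0,0,0,0],[58,0,0,0,0],[58,0,0,0,0],[58,0,0,0,0]])

```text
clock: 24.6
eef_pos: [610.6, -225.1, 107.9]
tool_rot: [-3.099, 0.013, 1.501]
force: [0.6, -0.2, 0.1]
width: 58.0
```

send_rows(commands=[[58,0,0,-40,0],[58,0,0,-80,0],[58,0,0,-120,0],[58,0,0,-165,0],[58,0,0,-165,0]])

```text
clock: 25.1
eef_pos: [621.9, -224.6, 281.2]
tool_rot: [-3.114, 0.017, 1.501]
force: [0.6, 1.3, -0.6]
width: 58.0
```

```bash
python3 -c "
from h import *
st();goal((515,230,230),78);snap('wrist','w18');snap('top','t18')"; python3 tins.py t18
```

```text
t 25.1 pos [ 621.9 -224.6  281.2] rot [-3.114  0.017  1.501] F [ 0.6  1.3 -0.6] w 58.0 q [ 0.32  0.63 -0.05  1.41  0.06  1.13  1.75]
shift [ 446.8 -137.2   47.5] turn 8.0 yaw now 85.99
t18 px [213.6 199.8] ctr 511.1 234.2 size 59.6 44.0 long axis deg -15.2
```

View pics/w18.png

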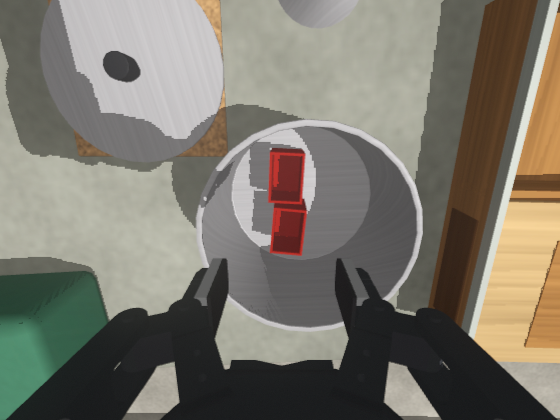

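View pics/t18.png

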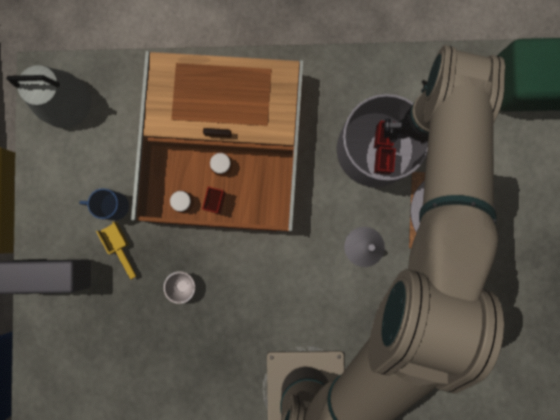

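send_rows(commands=[[62,447,-137,20,8],[62,447,-137,20,8],[62,447,-137,20,8],[62,447,-137,20,8],[62,447,-137,20,8]])

```text
clock: 25.7
eef_pos: [559.7, 21.6, 261.5]
tool_rot: [-3.104, 0.02, 1.361]
force: [0.7, 0.1, 0.6]
width: 62.0
```

```bash
python3 -c "
from h import *
st();goal((511,235,220),77)"
```

```text
t 25.7 pos [559.7  21.6 261.5] rot [-3.104  0.02   1.361] F [0.7 0.1 0.6] w 62.0 q [-0.07  0.5  -0.04  1.72  0.03  0.97  1.24]
shift [199.4 -90.6  40.9] turn 1.0 yaw now 77.98
```

send_rows(commands=[[62,199,-91,20,1],[62,199,-91,40,1],[62,199,-91,40,1],[62,199,-91,40,1],[62,199,-91,40,1]])

```text
clock: 26.2
eef_pos: [507.1, 239.6, 219.0]
tool_rot: [-3.1, 0.02, 1.349]
force: [0.2, -0.1, 1.0]
width: 62.3
```

```bash
python3 -c "
from h import *
st();goal((511,235.5,140),77)"
```

```text
t 26.2 pos [507.1 239.6 219. ] rot [-3.1    0.02   1.349] F [ 0.2 -0.1  1. ] w 62.3 q [-0.44  0.55 -0.06  1.76  0.03  0.88  0.83]
shift [-1.5  8.  78.8] turn 0.3 yaw now 77.32
```

send_rows(commands=[[62,-1.5,8,40,0],[62,-1.5,8,78,0],[62,-1.5,8,78,0],[62,-1.5,8,78,0],[62,-1.5,8,78,0]])

```text
clock: 26.7
eef_pos: [512.2, 235.7, 142.3]
tool_rot: [-3.102, 0.019, 1.349]
force: [0.5, -0.1, 0.6]
width: 62.2
```

```bash
python3 -c "
from h import *
st();goal((511,235.5,52),77);snap('wrist','w19')"
```

```text
t 26.7 pos [512.2 235.7 142.3] rot [-3.102  0.019  1.349] F [ 0.5 -0.1  0.6] w 62.2 q [-0.44  0.66 -0.06  1.82  0.04  0.71  0.84]
shift [ 1.2  2.5 90.3] turn 0.3 yaw now 77.29
```

View pics/w19.png

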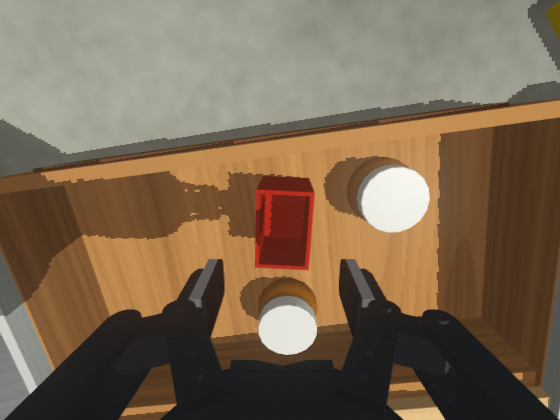

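send_rows(commands=[[62,2,2,30,0],[62,2,2,60,0],[62,2,2,80,0],[62,2,2,89,0],[62,2,2,89,0]])

```text
clock: 27.25
eef_pos: [511.2, 236.5, 53.8]
tool_rot: [-3.102, 0.018, 1.349]
force: [-0.1, -0.6, 0.8]
width: 61.9
```

send_rows(commands=[[0,0,0,0,0],[0,0,0,0,0],[0,0,0,0,0],[0,0,0,0,0],[0,0,0,0,0]])

```text
clock: 27.75
eef_pos: [512.5, 236.9, 55.6]
tool_rot: [-3.105, 0.016, 1.348]
force: [-0.4, -1.2, 6.8]
width: 41.6
```

send_rows(commands=[[0,0,0,-15,0],[0,0,0,-50,0],[0,0,0,-100,0],[0,0,0,-150,0],[0,0,0,-200,0]])

```text
clock: 28.25
eef_pos: [520.2, 238.4, 258.2]
tool_rot: [-3.106, 0.016, 1.348]
force: [2.0, 1.0, -1.5]
width: 41.1
```

send_rows(commands=[[0,0,0,0,0],[0,0,0,0,0]])

```text
clock: 28.45
eef_pos: [520.9, 238.7, 260.2]
tool_rot: [-3.109, 0.013, 1.348]
force: [0.9, -0.2, -0.7]
width: 40.9
```

```bash
python3 -c "
from h import *
st();goal((647,-170,262),86)"
```

```text
t 28.45 pos [520.9 238.7 260.2] rot [-3.109  0.013  1.348] F [ 0.9 -0.2 -0.7] w 40.9 q [-0.43  0.52 -0.06  1.69  0.02  0.97  0.85]
shift [-370.7  213.2   -3.8] turn -8.8 yaw now 77.24
```

send_rows(commands=[[0,-20,12,0,-4],[0,-60,35,0,-8],[0,-100,58,0,-8.5],[0,-140,80,0,-8.5],[0,-180,103,0,-8.5]])

```text
clock: 28.95
eef_pos: [580.3, 38.5, 257.2]
tool_rot: [-3.104, 0.009, 1.497]
force: [0.4, 1.2, -0.7]
width: 41.0
```

```bash
python3 -c "
from h import *
st();goal((647,-171,262),86)"
```

```text
t 28.95 pos [580.3  38.5 257.2] rot [-3.104  0.009  1.497] F [ 0.4  1.2 -0.7] w 41.0 q [-0.06  0.54 -0.08  1.66  0.05  0.98  1.33]
shift [-204.1   81.8   -6.1] turn -0.2 yaw now 85.77
```

send_rows(commands=[[0,-50,20,0,0],[0,-95,38,0,0],[0,-140,56,0,0],[0,-180,72,0,0],[0,-204,82,0,0]])

```text
clock: 29.45
eef_pos: [645.7, -176.4, 253.1]
tool_rot: [-3.099, 0.011, 1.492]
force: [0.5, -0.1, -0.1]
width: 41.1
```

send_rows(commands=[[0,0,0,0,0],[0,0,0,0,0],[0,0,0,0,0]])

```text
clock: 29.75
eef_pos: [644.9, -174.2, 251.7]
tool_rot: [-3.097, 0.009, 1.494]
force: [0.8, -0.1, -0.5]
width: 41.3
```

```bash
python3 -c "
from h import *
st();goal((647,-170,108),86);snap('wrist','w20')"
```

```text
t 29.75 pos [ 644.9 -174.2  251.7] rot [-3.097  0.009  1.494] F [ 0.8 -0.1 -0.5] w 41.3 q [ 0.25  0.67 -0.06  1.41  0.06  1.11  1.67]
shift [  5.7   8.2 143.5] turn -0.4 yaw now 85.61
```

View pics/w20.png

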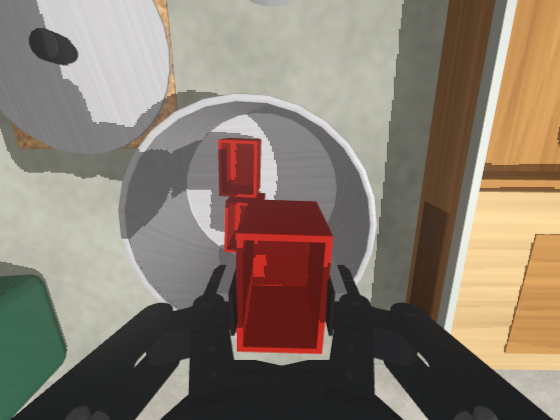

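send_rows(commands=[[0,6,5,30,0],[0,6,5,70,0],[0,6,6,105,0],[0,6,6,130,0],[0,6,6,141,0]])

```text
clock: 30.3
eef_pos: [643.7, -166.6, 108.6]
tool_rot: [-3.093, 0.008, 1.498]
force: [0.5, 0.1, -0.6]
width: 41.2
```

send_rows(commands=[[0,0,0,0,0],[58,0,0,0,0],[58,0,0,0,0],[58,0,0,0,0]])

```text
clock: 30.7
eef_pos: [644.6, -168.2, 110.5]
tool_rot: [-3.096, 0.01, 1.497]
force: [-1.5, -4.3, 1.2]
width: 58.0
```

send_rows(commands=[[58,0,0,-40,0],[58,0,0,-80,0],[58,0,0,-120,0],[58,0,0,-165,0],[58,0,0,-165,0]])

```text
clock: 31.2
eef_pos: [656.9, -166.6, 284.1]
tool_rot: [-3.112, 0.01, 1.497]
force: [1.5, -0.3, -0.2]
width: 57.9
```

```bash
python3 -c "
from h import *
st();snap('wrist','w21');snap('top','t21');goal((480,-360,270),-5)"; python3 tins.py t21
```

```text
t 31.2 pos [ 656.9 -166.6  284.1] rot [-3.112  0.01   1.497] F [ 1.5 -0.3 -0.2] w 57.9 q [ 0.23  0.65 -0.06  1.35  0.06  1.17  1.66]
shift [-205.9 -158.2   16.1] turn 90.8 yaw now 85.81
```

View pics/w21.png

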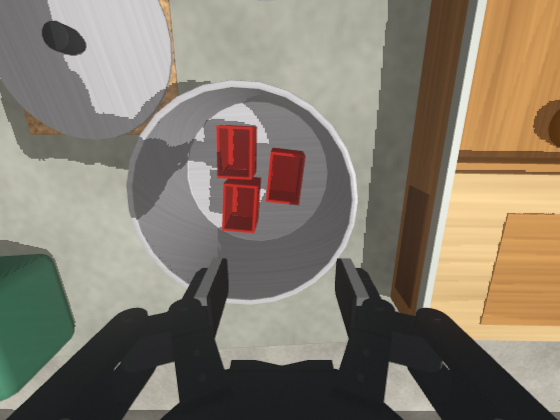

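View pics/t21.png

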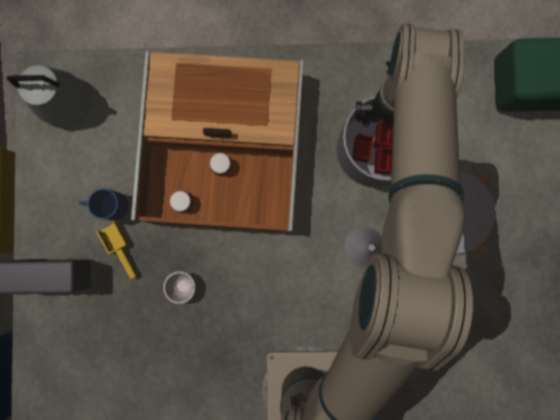

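```bash
python3 -c "
from h import *
goal((471,-400,250),86)"
```

```text
shift [-246.2 -163.4   36.7] turn -0.2 yaw now 85.81
```

send_rows(commands=[[70,-246,-163,10,0],[70,-246,-163,10,0],[70,-246,-163,10,0],[70,-246,-163,10,0],[70,-246,-163,10,0]])

```text
clock: 31.8
eef_pos: [497.6, -365.3, 275.3]
tool_rot: [-3.099, 0.007, 1.498]
force: [0.7, 0.2, 0.2]
width: 70.1
```

```bash
python3 -c "
from h import *
st();goal((471,-400,200),86)"
```

```text
t 31.8 pos [ 497.6 -365.3  275.3] rot [-3.099  0.007  1.498] F [0.7 0.2 0.2] w 70.1 q [ 0.61  0.57 -0.05  1.55  0.06  1.07  2.03]
shift [-36.  -20.8  76.5] turn -0.2 yaw now 85.85
```

send_rows(commands=[[70,-36,-21,30,0],[70,-36,-21,76,0],[70,-36,-21,76,0],[70,-36,-21,76,0],[70,-36,-21,76,0]])

```text
clock: 32.3
eef_pos: [473.3, -398.9, 202.2]
tool_rot: [-3.102, 0.008, 1.501]
force: [-0.3, -0.0, -1.3]
width: 69.7
```

```bash
python3 -c "
from h import *
st();goal((471,-400.5,120),86)"
```

```text
t 32.3 pos [ 473.3 -398.9  202.2] rot [-3.102  0.008  1.501] F [-0.3 -0.  -1.3] w 69.7 q [ 0.67  0.64 -0.05  1.63  0.07  0.9   2.09]
shift [-1.1  1.1 82.3] turn 0.0 yaw now 86.01
```

send_rows(commands=[[70,-1,1,40,0],[70,-1,1,80,0],[70,-1,1,80,0],[70,-1,1,80,0]])

```text
clock: 32.7
eef_pos: [472.6, -400.1, 123.9]
tool_rot: [-3.104, 0.008, 1.503]
force: [-0.7, -0.8, 1.1]
width: 69.6
```

```bash
python3 -c "
from h import *
st();im,p=snap('wrist','w22');goal((471,-400.5,47),86)
cv2.imwrite('pics/w22c.png',cv2.resize(im[170:330,200:380,::-1],None,fx=4,fy=3.7))
print(proj(p,(470.7,-400.6,61)))"
```

```text
t 32.7 pos [ 472.6 -400.1  123.9] rot [-3.104  0.008  1.503] F [-0.7 -0.8  1.1] w 69.6 q [ 0.67  0.74 -0.04  1.69  0.08  0.74  2.08]
shift [ 0.9  0.6 77.8] turn 0.1 yaw now 86.08
[278.37650882 234.8633325 ]
```

View pics/w22.png

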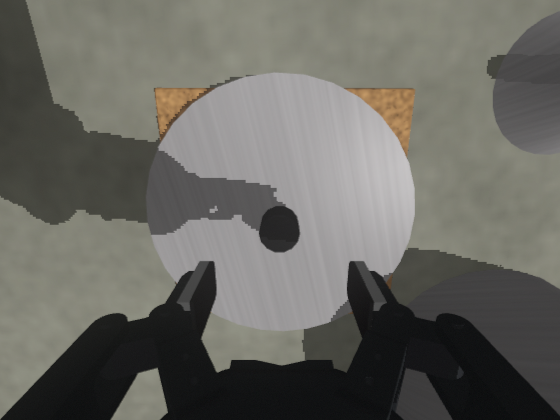

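send_rows(commands=[[70,1.5,1,30,0],[70,1.5,1,60,0],[70,1.5,1,77,0],[70,1.5,1,77,0],[70,1.5,1,77,0]])

```text
clock: 33.25
eef_pos: [473.1, -400.9, 50.1]
tool_rot: [-3.109, 0.012, 1.503]
force: [-0.0, -0.2, 0.1]
width: 69.9
```

send_rows(commands=[[0,0,0,0,0],[0,0,0,0,0],[0,0,0,0,0],[0,0,0,0,0],[0,0,0,0,0]])

```text
clock: 33.75
eef_pos: [474.1, -401.7, 51.9]
tool_rot: [-3.111, 0.013, 1.502]
force: [-0.4, 0.7, 7.5]
width: 28.0
```

send_rows(commands=[[0,0,0,-10,0],[0,0,0,-30,0],[0,0,0,-70,0],[0,0,0,-110,0],[0,0,0,-150,0]])

```text
clock: 34.25
eef_pos: [478.3, -399.6, 203.5]
tool_rot: [-3.111, 0.013, 1.502]
force: [0.3, -1.1, -3.4]
width: 28.0
```

send_rows(commands=[[0,0,0,-30,0],[0,0,0,-50,0],[0,0,0,-63,0],[0,0,0,-63,0]])

```text
clock: 34.65
eef_pos: [480.9, -399.3, 268.3]
tool_rot: [-3.113, 0.014, 1.502]
force: [0.3, 0.1, -2.9]
width: 28.1
```

```bash
python3 -c "
from h import *
st();im,p=snap('wrist','w23');snap('scene','s23');goal((648,-202.5,260),86)"
```

```text
t 34.65 pos [ 480.9 -399.3  268.3] rot [-3.113  0.014  1.502] F [ 0.3  0.1 -2.9] w 28.1 q [ 0.67  0.58 -0.05  1.55  0.06  1.04  2.09]
shift [207.1 154.6  -1.9] turn 0.1 yaw now 86.09
```

View pics/s23.png

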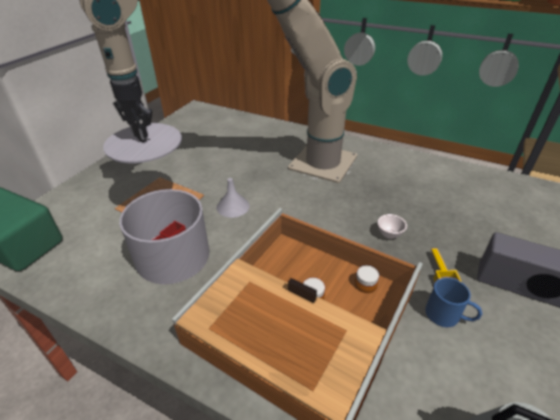

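View pics/w23.png

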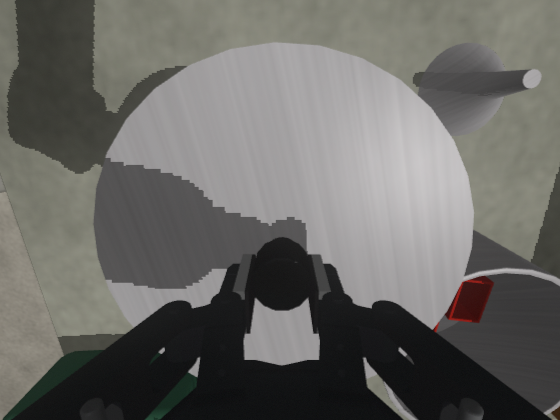

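```bash
python3 -c "
from h import *
goal((652,-203,265),86)"
```

```text
shift [206.8 158.5  -7. ] turn 0.1 yaw now 86.09
```

send_rows(commands=[[0,12,9,0,0],[0,36,27,0,0],[0,60,46,0,0],[0,84,64,-2,0],[0,108,83,-3,0]])

```text
clock: 35.25
eef_pos: [570.6, -293.7, 262.9]
tool_rot: [-3.107, 0.01, 1.503]
force: [1.0, 0.6, -3.0]
width: 27.9
```

```bash
python3 -c "
from h import *
st();goal((652,-203,265),86)"
```

```text
t 35.25 pos [ 570.6 -293.7  262.9] rot [-3.107  0.01   1.503] F [ 1.   0.6 -3. ] w 27.9 q [ 0.45  0.61 -0.06  1.49  0.06  1.07  1.88]
shift [95.9 75.  -5.7] turn 0.1 yaw now 86.14
```

send_rows(commands=[[0,30,23,-3,0],[0,55,43,-5,0],[0,78,61,-6,0],[0,92,72,-6,0],[0,96,75,-6,0]])

```text
clock: 35.75
eef_pos: [653.2, -199.0, 263.6]
tool_rot: [-3.105, 0.007, 1.508]
force: [0.1, 0.3, -3.2]
width: 28.4
```

send_rows(commands=[[0,0,0,0,0],[0,0,0,0,0],[0,0,0,0,0],[0,0,0,0,0]])

```text
clock: 36.15
eef_pos: [652.4, -200.7, 263.8]
tool_rot: [-3.105, 0.008, 1.506]
force: [0.6, -0.1, -3.7]
width: 28.0
```

```bash
python3 -c "
from h import *
st();im,p=snap('scene','s24');snap('wrist','w24');goal((652.5,-203,205),86)
cv2.imwrite('pics/s24c.png',cv2.resize(im[140:290,80:260,::-1],None,fx=3.5,fy=3.5,interpolation=cv2.INTER_CUBIC))"
```

```text
t 36.15 pos [ 652.4 -200.7  263.8] rot [-3.105  0.008  1.506] F [ 0.6 -0.1 -3.7] w 28.0 q [ 0.28  0.68 -0.06  1.35  0.06  1.14  1.72]
shift [-2.5  2.1 58.9] turn 0.3 yaw now 86.3
```

View pics/s24c.png

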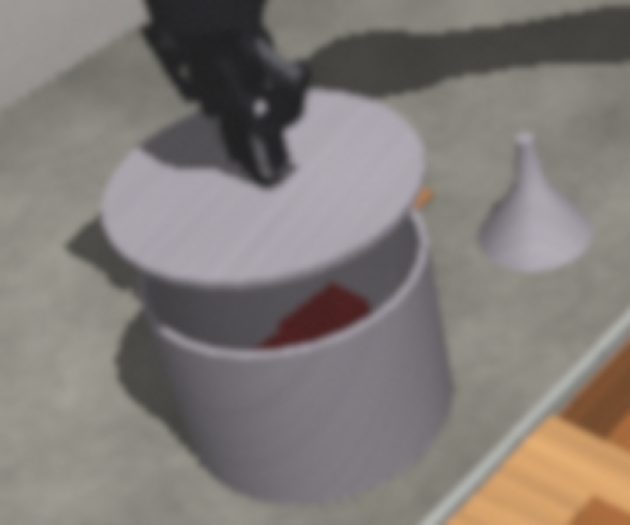

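View pics/w24.png

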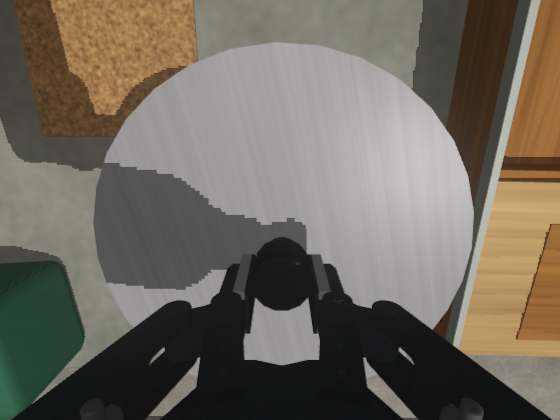

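Descend to just above the seat, then onto it.

send_rows(commands=[[0,-2.5,2,20,0],[0,-2.5,2,40,0],[0,-2.5,2,52,0],[0,-2.5,2,59,0],[0,-2.5,2,59,0]])

```text
clock: 36.75
eef_pos: [651.9, -202.9, 204.0]
tool_rot: [-3.103, 0.007, 1.506]
force: [-0.1, -0.5, -2.5]
width: 27.9
```

```bash
python3 -c "
from h import *
st();goal((652.5,-203,194),86)"
```

```text
t 36.75 pos [ 651.9 -202.9  204. ] rot [-3.103  0.007  1.506] F [-0.1 -0.5 -2.5] w 27.9 q [ 0.29  0.74 -0.06  1.42  0.06  1.03  1.71]
shift [ 0.  1. 10.] turn 0.3 yaw now 86.3
```

send_rows(commands=[[0,0,1,3,0],[0,0,1,6,0],[0,0,1,8,0],[0,0,1,10,0],[0,0,1,10,0]])

```text
clock: 37.25
eef_pos: [652.6, -203.0, 194.2]
tool_rot: [-3.104, 0.007, 1.506]
force: [0.0, 0.8, -1.6]
width: 28.2
```

send_rows(commands=[[0,0,0,1,0],[0,0,0,2,0],[0,0,0,2.5,0],[0,0,0,2.5,0]])

```text
clock: 37.65
eef_pos: [652.8, -203.0, 193.9]
tool_rot: [-3.105, 0.008, 1.506]
force: [-3.4, 0.9, 7.8]
width: 28.3
```

Contact force appeared at the expected height; release.

send_rows(commands=[[50,0,0,0,0],[50,0,0,0,0],[70,0,0,0,0],[70,0,0,0,0]])

```text
clock: 38.05
eef_pos: [652.8, -203.1, 193.7]
tool_rot: [-3.105, 0.008, 1.506]
force: [-0.7, 0.4, -0.6]
width: 70.0
```

send_rows(commands=[[70,0,0,-30,0],[70,0,0,-60,0],[70,0,0,-90,0],[70,0,0,-110,0],[70,0,0,-110,0]])

```text
clock: 38.55
eef_pos: [658.7, -203.0, 307.0]
tool_rot: [-3.111, 0.009, 1.506]
force: [-0.2, -0.2, 0.8]
width: 70.0
```

```bash
python3 -c "
from h import *
st();im,p=snap('scene','s25');snap('wrist','w25');goal((692,218,290),-5)
cv2.imwrite('pics/s25c.png',cv2.resize(im[140:290,80:260,::-1],None,fx=3.5,fy=3.5,interpolation=cv2.INTER_CUBIC))"
```

```text
t 38.55 pos [ 658.7 -203.   307. ] rot [-3.111  0.009  1.506] F [-0.2 -0.2  0.8] w 70.0 q [ 0.28  0.66 -0.06  1.28  0.05  1.24  1.72]
shift [422.    8.5   9.6] turn 91.3 yaw now 86.29
```

View pics/s25c.png

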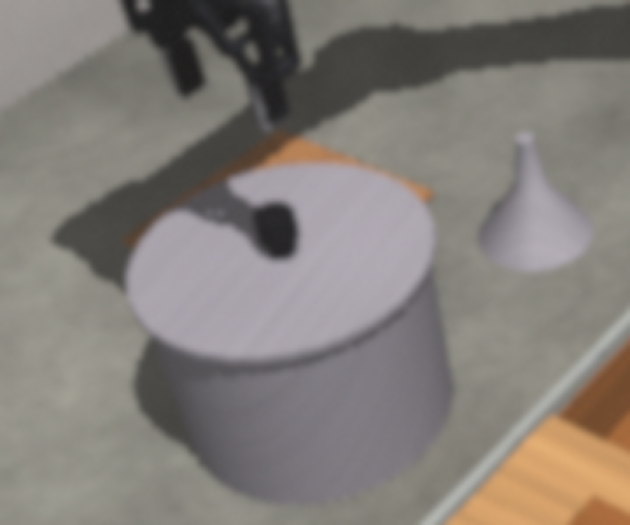

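View pics/w25.png

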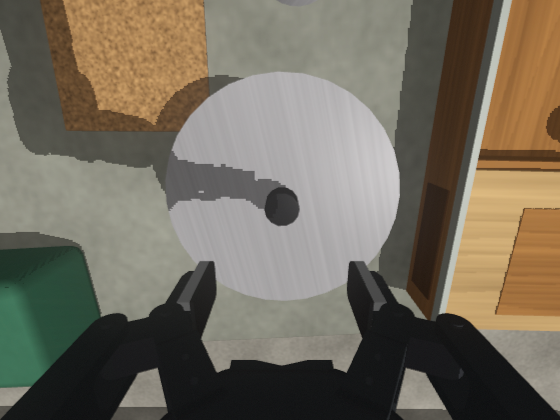

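send_rows(commands=[[60,400,8,10,91],[60,400,8,10,91],[60,400,8,10,91],[60,400,8,10,91],[60,400,8,10,91]])

```text
clock: 39.15
eef_pos: [676.5, 48.2, 292.8]
tool_rot: [-3.118, 0.034, 0.75]
force: [-0.3, 0.0, 1.1]
width: 59.8
```

```bash
python3 -c "
from h import *
st();goal((679,220.5,230),-5)"
```

```text
t 39.15 pos [676.5  48.2 292.8] rot [-3.118  0.034  0.75 ] F [-0.3  0.   1.1] w 59.8 q [-0.18  0.66  0.12  1.33 -0.08  1.2   0.7 ]
shift [ 121.3 -123.    61.7] turn 48.0 yaw now 42.97
```

send_rows(commands=[[60,121,-123,30,48],[60,121,-123,50,48],[60,121,-123,60,48],[60,121,-123,60,48],[60,121,-123,60,48]])

```text
clock: 39.65
eef_pos: [674.5, 228.7, 225.6]
tool_rot: [3.138, 0.05, 0.009]
force: [-0.6, 0.3, -0.3]
width: 60.4
```

send_rows(commands=[[60,0,0,0,4],[60,0,0,0,4],[60,0,0,0,4]])

```text
clock: 39.95
eef_pos: [673.8, 228.3, 224.1]
tool_rot: [3.133, 0.051, -0.059]
force: [0.4, -0.8, 0.3]
width: 60.0
```

```bash
python3 -c "
from h import *
st();goal((679,220.5,150),-5);snap('wrist','w26');snap('top','t26')"
```

```text
t 39.95 pos [673.8 228.3 224.1] rot [ 3.133  0.051 -0.059] F [ 0.4 -0.8  0.3] w 60.0 q [-0.52  0.79  0.32  1.29 -0.26  1.15 -0.23]
shift [ 9.5  6.8 73.8] turn 1.6 yaw now -3.38
```

View pics/w26.png

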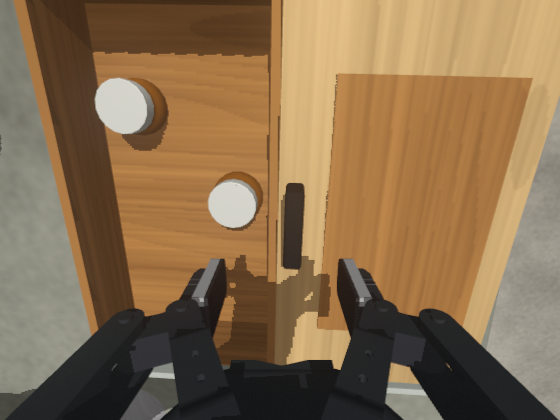

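View pics/t26.png

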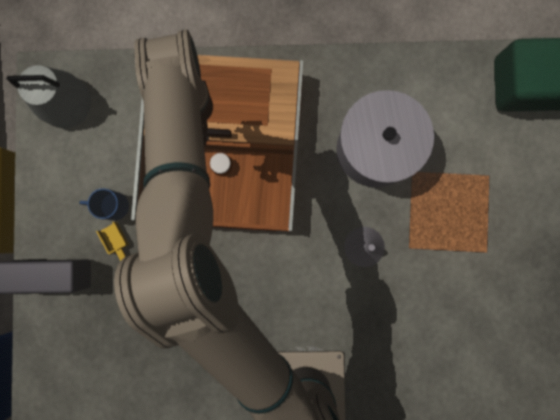

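```bash
python3 -c "
from h import *
_,p=load('w26')
print(onz(p,294,225,131),onz(p,294,184,131),onz(p,293,266,131));goal((679,219,160),-5);goal((679,219,116),-5)"
```

```text
[679.13794037 224.25516012 131.        ] [680.65889562 258.52561369 131.        ] [676.60115238 186.43932735 131.        ]
shift [ 8.2  7.9 65. ] turn 1.5 yaw now -3.47
shift [ 10.4   7.6 108.9] turn 1.5 yaw now -3.47
```

send_rows(commands=[[60,5,6,25,1.5],[60,8,6,50,1.5],[60,9,6,80,1.5],[60,10.5,6,107,1.5],[60,10.5,6,107,1.5]])

```text
clock: 40.55
eef_pos: [676.6, 219.0, 114.0]
tool_rot: [3.13, 0.057, -0.088]
force: [-0.8, -0.4, -0.7]
width: 60.2
```

send_rows(commands=[[0,0,0,0,0],[0,0,0,0,0],[0,0,0,0,0],[0,0,0,0,0],[0,0,0,0,0]])

```text
clock: 41.05
eef_pos: [678.0, 219.0, 116.0]
tool_rot: [3.131, 0.053, -0.087]
force: [-2.3, 0.3, 6.5]
width: 15.9
```

```bash
python3 -c "
from h import *
s=st();ux=np.array([np.cos(np.radians(5)),-np.sin(np.radians(5)),0])
for d in (-100,-200): goal(np.array(s['eef_pos'])+ux*d,-5)"
```

```text
t 41.05 pos [678. 219. 116.] rot [ 3.131  0.053 -0.087] F [-2.3  0.3  6.5] w 15.9 q [-0.49  0.9   0.29  1.37 -0.29  0.96 -0.21]
shift [-99.9  -0.1   5.3] turn 0.0 yaw now -5.0
shift [-1.997e+02 -1.000e-01  1.060e+01] turn 0.0 yaw now -5.0
```

send_rows(commands=[[0,-15,0,0.8,0],[0,-40,0,2.1,0],[0,-65,0,3.4,0],[0,-85,0,4.5,0],[0,-100,0,5.3,0]])

```text
clock: 41.55
eef_pos: [578.8, 227.6, 116.0]
tool_rot: [3.131, 0.049, -0.087]
force: [2.1, 0.2, -5.9]
width: 15.3
```

send_rows(commands=[[0,-20,0,1,0],[0,-45,0,2.4,0],[0,-70,0,3.7,0],[0,-90,0,4.8,0],[0,-100,0,5.3,0]])

```text
clock: 42.05
eef_pos: [478.9, 236.2, 116.0]
tool_rot: [3.131, 0.047, -0.086]
force: [1.8, -2.2, -4.1]
width: 15.3
```

```bash
python3 -c "
from h import *
s=st();ux=np.array([np.cos(np.radians(5)),-np.sin(np.radians(5)),0])
for d in (-10,-20): goal(np.array(s['eef_pos'])+ux*d,-5)"
```

```text
t 42.05 pos [478.9 236.2 116. ] rot [ 3.131  0.047 -0.086] F [ 1.8 -2.2 -4.1] w 15.3 q [-0.68  0.69  0.28  1.92 -0.33  0.63 -0.27]
shift [-10.   -0.    0.5] turn 0.0 yaw now -4.95
shift [-20.   -0.    0.9] turn 0.0 yaw now -4.95
```

send_rows(commands=[[0,-5,0,0.2,0],[0,-10,0,0.5,0],[0,-14,0,0.6,0],[0,-16,0,0.7,0]])

```text
clock: 42.45
eef_pos: [463.3, 237.5, 116.0]
tool_rot: [3.131, 0.046, -0.087]
force: [2.2, -0.1, -5.3]
width: 15.9
```

send_rows(commands=[[0,-1,0,0,0],[0,-2,0,0,0],[0,-3,0,0,0]])

```text
clock: 42.75
eef_pos: [460.5, 237.8, 116.0]
tool_rot: [3.131, 0.046, -0.087]
force: [1.8, -1.2, -6.4]
width: 15.5
```

send_rows(commands=[[0,-1,0,0,0],[0,-2,0,0,0],[0,-2.5,0,0,0]])

```text
clock: 43.05
eef_pos: [458.7, 238.0, 116.0]
tool_rot: [3.132, 0.044, -0.087]
force: [5.1, -1.1, -10.4]
width: 15.3
```

send_rows(commands=[[0,-1,0,-0.5,0],[0,-1.5,0,-0.5,0],[0,-2,0,-0.5,0]])

```text
clock: 43.35
eef_pos: [458.7, 238.0, 116.1]
tool_rot: [3.132, 0.04, -0.088]
force: [8.0, -0.9, -17.8]
width: 15.2
```

send_rows(commands=[[40,0,0,0,0],[40,0,0,0,0],[40,0,0,0,0]])

```text
clock: 43.65
eef_pos: [457.4, 238.3, 116.3]
tool_rot: [3.132, 0.043, -0.087]
force: [-0.2, 0.1, 0.2]
width: 40.1
```

send_rows(commands=[[40,0,0,-40,0],[40,0,0,-80,0],[40,0,0,-120,0],[40,0,0,-150,0],[40,0,0,-150,0]])

```text
clock: 44.15
eef_pos: [465.6, 240.3, 270.5]
tool_rot: [3.137, 0.037, -0.087]
force: [0.9, 1.0, -0.2]
width: 39.6
```

```bash
python3 -c "
from h import *
st();goal((420,20,270))"
```

```text
t 44.15 pos [465.6 240.3 270.5] rot [ 3.137  0.037 -0.087] F [ 0.9  1.  -0.2] w 39.6 q [-0.78  0.46  0.38  1.81 -0.22  0.95 -0.38]
shift [-26.4 223.4   2.5] turn 0 yaw now -4.96
```

send_rows(commands=[[40,-26,223,0,0],[40,-26,223,0,0],[40,-26,223,0,0],[40,-26,223,0,0],[40,-26,223,0,0]])

```text
clock: 44.65
eef_pos: [417.8, 16.6, 272.4]
tool_rot: [3.136, 0.04, -0.091]
force: [-0.9, -0.5, -0.5]
width: 39.9
```

send_rows(commands=[[40,0,0,0,0],[40,0,0,0,0],[40,0,0,0,0],[40,0,0,0,0]])

```text
clock: 45.05
eef_pos: [417.9, 18.1, 272.1]
tool_rot: [3.137, 0.041, -0.088]
force: [0.5, -0.8, 0.6]
width: 40.2
```

```bash
python3 -c "
from h import *
st();im,p=snap('top','t30');im2,ps=snap('scene','s30')
for f,n,b in (('t30','t30c',(120,40,460,240)),('s30','s30c',(100,150,420,400))):
  i,_=load(f);c=i[b[1]:b[3],b[0]:b[2],::-1];cv2.imwrite(f'pics/{n}.png',cv2.resize(c,None,fx=2.3,fy=2.3,interpolation=cv2.INTER_CUBIC))
def blk(im,b):
  m=(im[b[1]:b[3],b[0]:b[2]].max(2)<45).astype(np.uint8);n,l,s,c=cv2.connectedComponentsWithStats(m);i=1+np.argmax(s[1:,4]);return np.round(c[i]+b[:2],1),s[i,4]
T0,_=load('top0');S0,_=load('scene0')
for a,b in((T0,im),): print('knob top',blk(a,(375,120,405,145)),blk(b,(375,120,405,145)))
print('knob scene',blk(S0,(145,190,175,220)),blk(im2,(145,190,175,220)))
# bystander change
for nm,b in (('ram',(155,265,205,310)),('scoop',(95,215,140,282)),('mug',(75,185,125,222)),('funnel',(340,222,388,270))):
  print(nm,np.abs(T0.astype(int)-im)[b[1]:b[3],b[0]:b[2]].max(2).mean())
for nm,b in (('ram',(372,210,412,243)),('scoop',(430,245,462,280)),('mug',(422,278,484,326)),('funnel',(212,172,252,215))):
  print(nm,np.abs(S0.astype(int)-im2)[b[1]:b[3],b[0]:b[2]].max(2).mean())
"
```

```text
t 45.05 pos [417.9  18.1 272.1] rot [ 3.137  0.041 -0.088] F [ 0.5 -0.8  0.6] w 40.2 q [-0.45  0.31  0.45  2.06 -0.17  0.85  0.01]
knob top (array([389.8, 134.2]), np.int32(127)) (array([389.5, 133.9]), np.int32(123))
knob scene (array([158.6, 205.4]), np.int32(83)) (array([158.6, 205.4]), np.int32(83))
ram 2.8031111111111113
scoop 3.261691542288557
mug 2.24972972972973
funnel 21.57421875
ram 6.131818181818182
scoop 1.394642857142857
mug 1.1508736559139785
funnel 37.00406976744186
```

View pics/t30c.png

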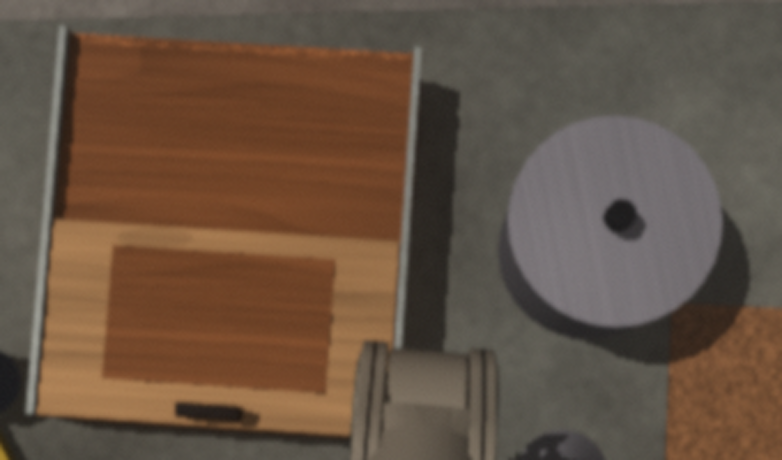

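View pics/s30c.png

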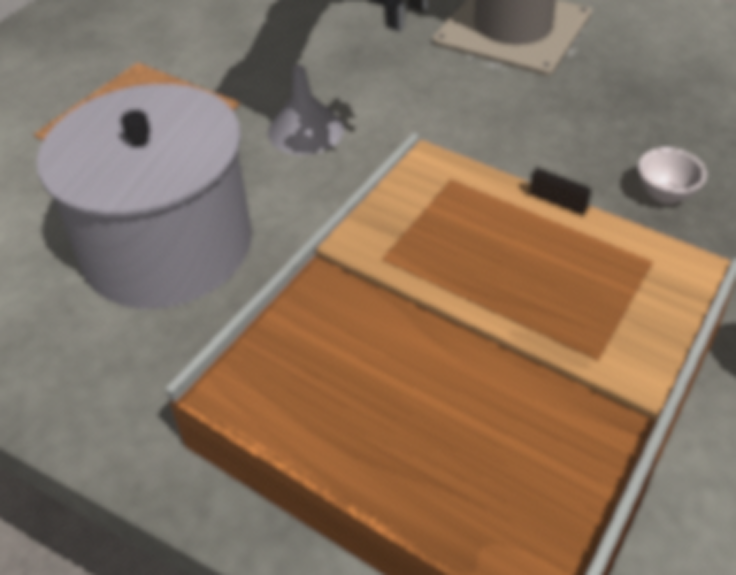

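```bash
python3 -c "
from cell import ctrl
print(ctrl.finish_job())"
```

```text
the job is handed in; nothing more can be done
None
```

The job is handed in, finished at about 45 s of the 210 s allowed. I slid the door fully open and laid the lid knob up on the cork mat. The three red tins present then went into the tub; there was no fourth. After that I put the lid back and slid the door shut.

**Final checks**
- **Lid:** the knob is in the same place as at the start in the scene view, to the pixel, and within 0.3 px from above. The disc looks level.
- **Door:** it stopped against its end stop after about 220 mm of travel. It now stands about 15 mm beyond where I first found it, because it was slightly ajar at the start.
- **Tins and jars:** before I closed the lid, all three tins were standing in the tub and both amber jars were upright in the cupboard.
- **Ramekin, scoop and mug:** they look unmoved in the pictures.

**Disagreements**
- **Funnel:** its before-and-after comparison differs. I put this down to the arm's shadow on it, since it looks to be in the same place, but I took no separate measurement.
- **Force when opening:** I overran the door's open stop and the tool force reached about 50 N, through the fingers on the grip bar.
- **Tool tilt:** that push left the tool tilted by 2 to 3°, which did not affect the grasps.

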